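# Lock a die into the clay extruder head with its splined lever

### The arm

A 6-joint arm with a two-finger parallel gripper is mounted at the origin on a cart in front of the work surface, level with it; the furniture and walls round the work are solid. World frame = base frame: x ahead of the robot, y to its left, z up, the work surface at z = 0. Lengths are in m, angles in degrees, forces in N, time in s.
With the tool pointing down it reaches from about 0.4 to 0.825 m from the base axis. Payload 7 kg.
Tool frame: the origin (TCP) lies midway between the tips of the shut fingers; the grasp point (between the pads) lies 19 mm behind it; z points along the fingers, y is the direction in which the jaws open and shut (so a half turn about z gives the same grasp; the last joint's range is limited). The gripper opens to 88 mm and grips with 3 to 60 N. Pads are 19 mm wide; open, the fingers measure 130 mm over their backs; the gripper's body (78 mm by 193 mm) begins 47 mm behind the grasp point.
Start: joints at [-57.748, 20.546, 0.682, 0, -70.136, -16.507], TCP at [0.183, -0.65, 0.195] pointing down, gripper open.
Joint ranges: [-176.03, 176.03], [-82.01, 121.73], [-58.28, 71.71], [-173.87, 95.51], [-174.79, -0.11], [-173.66, 173.66]. Speed limits (degrees/s): [136.94, 136.94, 172.46, 180, 180, 180].

### API

Orientations are given as [roll, pitch, yaw] about the fixed x, y, z axes, in that order (R = Rz(yaw) Ry(pitch) Rx(roll)).
In Python, from plant import get_state, capture, get_calibration, close_job, boxes_of, cut_out gives the robot as it stands.
- The arm moves only by the tool apply_moves, never from a script. Its argument "commands" is a list of rows, each an object with "grip": the closure, from 0 (fully open) to 1 (shut); "slide": the shift along the tool's x, y, z in m, a list of three; "roll": the turn about the tool's z in degrees. In form: [{"grip": grip, "slide": [x, y, z], "roll": roll}, ...]. A call has 1 to 5 rows; each row is the pose to reach, as a shift and turn from the pose commanded when the call began, along the tool's axes at that moment; what a row does not reach only later rows make up. A row lasts 1/8 s, in which the tool goes at most 62.5 mm and 10.7 degrees, less where a joint would pass 70% of its speed; a pose out of reach is approached as far as the arm can. A call with a gripper value outside its range is refused whole. The fingers move at their own pace and stop on an object; "grip_force" is the grip in N (left out, the last holds). Time passes only in rows, so rows that repeat a pose let the fingers close. It gives the time, the measured TCP pose, the force and the opening at its end, in the units of the state.
- get_state(): the state, without advancing time (a new reading comes with each control period).
- capture(name): name is "scene" or "top" or "wrist"; returns (picture, depth): 480x640x3 uint8, red, green, blue; 480x640 float32, m along the optical axis (not along the pixel's ray), 0 where there is no reading.
- get_calibration(name): a dict with "mtx" (3x3 intrinsics, pixels), "distortion" ([k1, k2, p1, p2, k3] as OpenCV has them; the pictures are not rectified), "R" (3x3) and "t" (3): a world point X has camera coordinates R X + t. Camera axes: x right, y down, z forward; pixel columns grow to the right and rows downward; lengths in m; the calibration is good to about 2 mm. A picture is of the moment at which its call begins: read the wrist's pose just before it. get_calibration takes no time and is no camera call; for the wrist camera it gives the pose at the moment of the call.
- close_job(): hands the job in, once; it reports no verdict.
Trained networks look in the newest picture that a camera, given by its name, has taken for a name from the list of things; names that differ only in an ending like _2 or _b are one class to them, and where a whole thing is asked for, a point or a joint stands for the part that bears it (a point fixed in the world has none). Each returns a list of dicts, best first, with "score" (0 to 1); they miss things now and then, are a little off and sometimes report something else, mostly with a low value. They report only what shows in the picture. A call takes as long as a camera call. They do not tell look-alikes from the thing itself.
- boxes_of(name, camera): "position" ([x, y, z] in m, in the coordinates of the camera as it stood for that picture, good to about 4 mm: the middle of the surface that is visible of it).
- cut_out(name, camera): "mask" (480x640 bool, what is visible of it).
The state is a dict: "time_s": time; "joints": joint angles; "qd": joint speeds; "joint_torque": joint torques, N m; "tcp_pos": TCP position; "eef_rot": TCP orientation; "contact_force": force on the tool from outside, world axes, zero at the start; "moment": the same for the moment, N m; "gripper_width": finger opening in m.
Only numpy, scipy, OpenCV 4.12 (cv2) and the standard library are available. Lean on these libraries where they do the work, as an engineer would, in place of code of your own. Each camera call takes 0.05 s, during which the arm holds its last target.

### The job

Change the die of the clay extruder: first lay the loose steel die ring flat into the round pocket of the grey extruder head, so that it drops fully home. Then take the lever by its block, turn it so that its splined hole matches the splined shaft on the head (one spline is broader than the others), slide it all the way down, and swing the lever clockwise, seen from above, as far as it goes so that the tongue locks over the die. Leave the lever on the shaft, let go, and leave the small cup, the wooden rib and the test tile where they are.

Things in the scene. Friction and masses are not known exactly. Their poses are not given: they have to be found in the camera images.
- die_head: grey plate 110 x 250 x 22 mm, fixed on the table; origin at the centre of its underside, x across its short side, y along the long one, z up. Pocket at y = +65 mm, splined shaft at y = -65 mm. Between them a steel tongue, 24 mm wide in two low rails (within 20 mm of the centre line, tops at most 16 mm above the plate), which slides toward the pocket as the shaft turns
- pocket (a point): centre of the floor of the round pocket in the head's top, 60 mm in diameter and 5 mm deep; floor 17 mm, rim 22 mm above the table. Axes as the head's
- die: loose dark steel ring, 56 mm outside diameter, 20 mm hole, 12 mm thick, 0.1 kg; origin at the centre of its underside. Seated, it stands 7 mm above the plate
- shaft_seat (a point): on the axis of the upright splined steel shaft, at the shoulder where the lever's block comes to rest: 42 mm above the table, 20 mm above the plate, on a round bearing 34 mm across. From here the shaft rises 34 mm. The frame turns with the shaft: x points along the broad spline, z up
- shaft_top (a point): top of the same shaft, on its axis, 34 mm above shaft_seat, same axes. Seen from above the shaft is a cross of four splines reaching 14 mm from the axis, three 9 mm wide and one (along +x) 15 mm wide; the uppermost 4.5 mm are rounded over as a lead-in
- shaft (a joint): turn of the splined shaft in rad, growing clockwise seen from above; starts at 0 to 0.25, stop (locked) at 1.3. At 0 the broad spline points at -1.4 rad about z from the head's x (almost to its -y). Light friction, 0.08 N m; it stays where it is left. The fitted lever has up to 0.09 rad of play on it. The tongue moves 18.5 mm per rad
- lever: loose dark steel lever, 0.25 kg, lying hole upright. At one end a block 46 x 40 x 30 mm (x, y, z) with a cross-shaped through hole, 1 mm larger all round than the shaft; origin at the hole's centre at the underside. The arm (18 mm wide, 12 mm thick, along the underside) runs along +x to 112 mm; the hole's broad slot is on the +x side too, so fitted its x matches shaft_seat's. Grip the block across y
- lever_handle (a point): point in the upright round wooden handle at the arm's end, 100 mm from the lever's origin along its x and 42 mm above the underside; handle 18 mm diameter, 16 mm at its foot, from 12 mm to 52 mm above the underside
- pinch_cup: bystander: small grey ceramic cup, 62 mm diameter, 60 mm high, beyond the head; origin at the centre of its underside
- rib: bystander: flat wooden potter's rib 61 x 101 x 6 mm on the table to the right in front of the head; origin at the centre of its underside
- tile: bystander: flat pale ceramic test tile 66 x 36 x 7 mm beyond the head; origin at the centre of its underside
Things that resemble listed ones, but are neither listed nor needed, are in the scene too. Of the things like the die, leave any that is green, red or white; of the rest the smaller one is meant.

How it is judged:
By the outcome, as a careful person would: the job done as asked, in the order asked, and still so for the second after the job is handed in, with the robot touching nothing.
It also fails if it takes over 67 s, if anything falls off the work surface, if the arm or the gripper's body presses on something with over 40 N, if the wrist force passes 120 N, or if a joint passes its speed limit or range.

## Working session

There is one attempt and no reset: what is moved stays moved. The work goes in short steps, Python scripts to look and compute and a tool call to move; the robot and the scene stay as the last step left them, time stands still between calls to the robot, and variables do not carry over. Pictures are saved under pics/ and viewed, and the job is handed in when it is done.

Besides the shell and the picture viewer there is one more tool, called in YAML: its name, and indented under it one key for each argument. apply_moves: Moves the arm, as the interface text tells. Its arguments: {"type":"object","properties":{"commands":{"type":"array"},"grip_force":{"type":"number"}},"required":["commands"]}

```bash
mkdir -p pics; ls
cat > h.py <<'E'
import numpy as np, cv2, json
from plant import get_state, capture, get_calibration, close_job, boxes_of, cut_out
def save(img,name,scale=1):
    cv2.imwrite('pics/'+name+'.png',cv2.cvtColor(img,cv2.COLOR_RGB2BGR))
def world(c,p): 
    return np.array(c['R']).T@(np.array(p)-np.array(c['t']))
def w_px(c,u,v,d):
    n=cv2.undistortPoints(np.array([[[u,v]]],float),np.array(c['mtx']),np.array(c['distortion']))[0,0]
    return world(c,[n[0]*d,n[1]*d,d])
def cloud(c,mask,depth):
    v,u=np.nonzero(mask&(depth>0)); d=depth[v,u]
    n=cv2.undistortPoints(np.stack([u,v],1).astype(float)[:,None],np.array(c['mtx']),np.array(c['distortion']))[:,0]
    P=np.stack([n[:,0]*d,n[:,1]*d,d],1)
    return (P-np.array(c['t']))@np.array(c['R'])
def proj(c,X):
    r,_=cv2.Rodrigues(np.array(c['R'])); return cv2.projectPoints(np.array(X,float).reshape(-1,3),r,np.array(c['t']),np.array(c['mtx']),np.array(c['distortion']))[0][:,0]
E
python3 - <<'E'
from h import *
s=get_state(); print(s)
for n in ['top','scene']:
    im,d=capture(n); c=get_calibration(n); save(im,n+'0'); np.savez(n+'0',im=im,d=d)
    print(n,world(c,[0,0,0]).round(3))
    for k in ['die_head','die','lever','shaft_top','lever_handle','pinch_cup','rib','tile']:
        for b in boxes_of(k,n): print(k,round(b['score'],2),world(c,b['position']).round(4),proj(c,world(c,b['position'])).round())
E
```

```text
pics
{'time_s': 0.0, 'joints': array([-5.77497121e+01,  2.05893717e+01,  6.33456484e-01, -2.01196479e-02,
       -7.01347273e+01, -1.65059939e+01]), 'qd': array([-0.0004812 , -0.0431763 ,  0.01758378,  0.07120185, -0.09835795,
        0.1187049 ]), 'joint_torque': array([ 4.02796422e-04, -5.82722926e+01,  2.93061876e+01,  6.99726239e+00,
        7.05403945e-03, -1.89267398e-04]), 'tcp_pos': array([ 0.18297202, -0.64916895,  0.1940436 ]), 'eef_rot': array([ 1.79907719e+02, -7.62103747e-03, -1.64262552e+02]), 'contact_force': array([ 0.24749582, -0.19195781,  0.48553678]), 'moment': array([-0.03937655, -0.0354134 ,  0.04582433]), 'gripper_width': 0.08745393267647798}
top [ 0.407 -0.026  1.341]
die_head 0.78 [ 0.5974 -0.083   0.0189] [[339. 214.]]
die_head 0.54 [ 0.5909 -0.1475  0.0736] [[368. 214.]]
die 0.91 [0.5848 0.1462 0.0214] [[241. 218.]]
die 0.72 [ 0.4281 -0.0859  0.0135] [[339. 286.]]
die 0.71 [0.357  0.0086 0.01  ] [[299. 316.]]
die 0.68 [0.3382 0.096  0.0113] [[261. 324.]]
die 0.59 [ 0.3151 -0.1361  0.017 ] [[361. 335.]]
lever 0.94 [0.4364 0.1365 0.0264] [[244. 282.]]
shaft_t
[... 284 characters left out ...]
0.004 ] [[378. 144.]]
scene [0.054 0.483 0.845]
die_head 0.67 [ 0.5841 -0.068   0.0226] [[315. 244.]]
die 0.96 [ 0.4296 -0.0826  0.0104] [[382. 286.]]
die 0.92 [0.3552 0.0178 0.0077] [[379. 344.]]
die 0.84 [0.5823 0.1564 0.0163] [[228. 316.]]
die 0.76 [ 0.3177 -0.1237  0.0162] [[445. 303.]]
lever 0.83 [0.4361 0.145  0.0191] [[292. 360.]]
lever 0.59 [ 0.5881 -0.1439  0.0584] [[340. 210.]]
shaft_top 0.49 [ 0.5873 -0.1454  0.0589] [[340. 209.]]
lever_handle 0.58 [0.4344 0.1509 0.0154] [[291. 365.]]
pinch_cup 0.84 [0.7672 0.0666 0.0382] [[199. 230.]]
rib 0.76 [ 0.4261 -0.2352  0.0076] [[431. 243.]]
rib 0.44 [ 0.5899 -0.1444  0.0612] [[339. 208.]]
tile 0.59 [ 0.7616 -0.1714  0.0047] [[288. 184.]]
```

Run:
```python
from h import *
im=np.load('top0.npz')['im']; save(cv2.resize(im[90:360,190:480],(800,745))[:600],'top0z'); 
im=np.load('top0.npz')['im']; save(cv2.resize(im[180:360,210:450],None,fx=3.3,fy=3.3,interpolation=cv2.INTER_CUBIC),'top0z2')
```

```text
(no output)
```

View pics/top0z2.png

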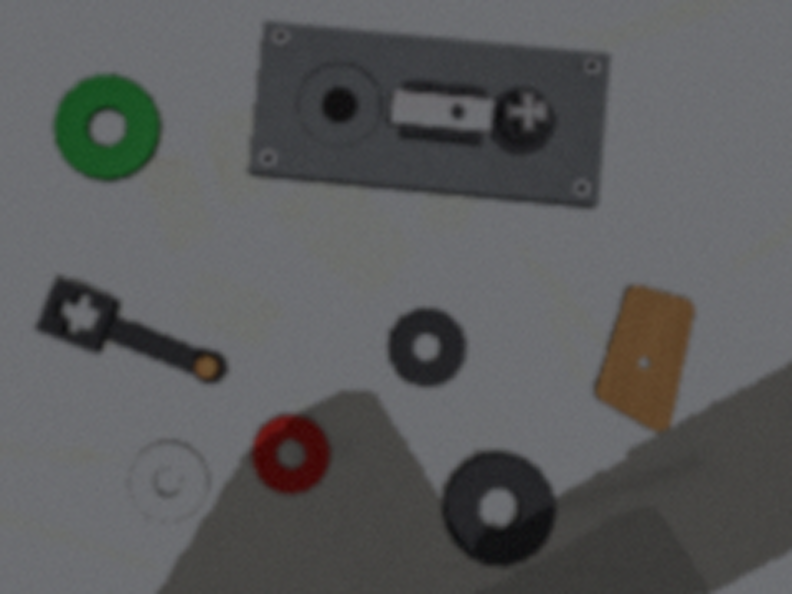

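View pics/scene0.png

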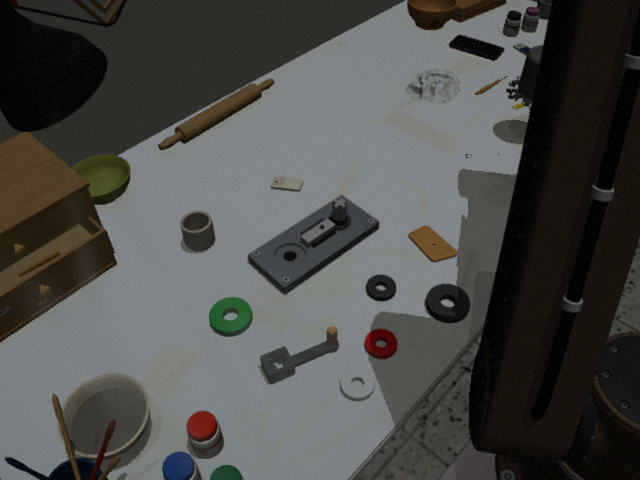

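View pics/top0.png

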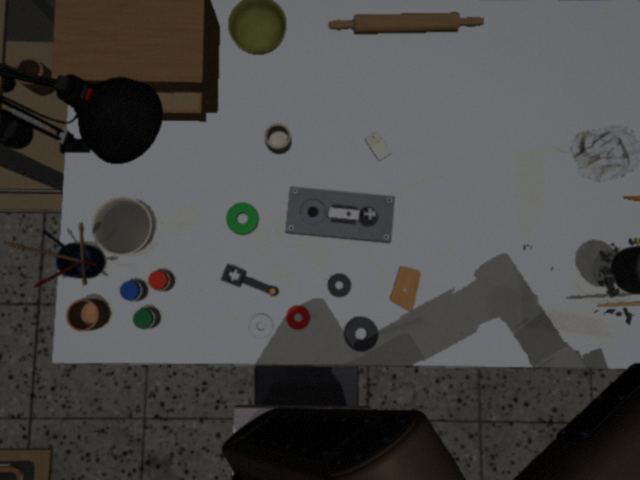

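The top view shows the wanted dark die at about px (339,285). The larger ring is at (361,334). The lever block is at (234,274) with its handle at (272,290), the pocket at (313,211) and the shaft at (369,214). Next I'll measure them.

Run:
```python
from h import *
for n in ['top','scene']:
    z=np.load(n+'0.npz'); d=z['d']; im=z['im']; c=get_calibration(n)
    al=cloud(c,np.ones_like(d,bool),d); v,u=np.nonzero(d>0)
    def sel(x,y,r,z0,z1): 
        return al[(np.hypot(al[:,0]-x,al[:,1]-y)<r)&(al[:,2]>z0)&(al[:,2]<z1)]
    tb=sel(0.5,0.0,.05,-.02,.02); print(n,'table z',np.median(tb[:,2]))
    for nm,x,y in [('die',.428,-.085),('big',.315,-.133)]:
        P=sel(x,y,.06,.005,.03); 
        (cx,cy),r=cv2.minEnclosingCircle(P[:,:2].astype(np.float32)); print(nm,cx,cy,r,np.median(P[:,2]),len(P), (P[:,:2].max(0)+P[:,:2].min(0))/2)
    P=sel(.59,-.08,.16,.012,.035); P=P[(P[:,0]>.5)&(P[:,0]<.68)]
    r=cv2.minAreaRect(P[:,:2].astype(np.float32)); print('head',r, np.median(P[:,2]))
    P=sel(.59,-.148,.03,.066,.09); print('shaft',P.mean(0),len(P),np.percentile(P,[2,98],axis=0))
    P=sel(.445,.17,.05,.02,.04); print('block',cv2.minAreaRect(P[:,:2].astype(np.float32)),np.median(P[:,2]),len(P))
    P=sel(.42,.08,.05,.035,.07); print('handle',P.mean(0),len(P),P[:,2].max())
```

```text
top table z 0.0004611584965212002
die 0.42837071418762207 -0.0849287286400795 0.05909961834549904 0.011682115389647616 469 [ 0.42758494 -0.08549364]
big 0.3136822581291199 -0.13556982576847076 0.05954781919717789 0.017272138337364705 897 [ 0.31320743 -0.13507107]
head ((0.5988834500312805, -0.08694621920585632), (0.25050240755081177, 0.11143077909946442), 85.26679229736328) 0.022251327930778754
shaft [ 0.59265529 -0.15177154  0.07533021] 96 [[ 0.57959227 -0.16311882  0.06934718]
 [ 0.6065439  -0.13840006  0.08132049]]
block ((0.45192253589630127, 0.161089688539505), (0.04699714109301567, 0.03967296704649925), 68.79959869384766) 0.029706791921610562 252
handle [0.41629249 0.06756001 0.05095716] 51 0.05775035017378977
scene table z -0.0007626887526640984
die 0.429879754781723 -0.07831229269504547 0.0336703285574913 0.011032358620122383 541 [ 0.43079852 -0.07947388]
big 0.31875112652778625 -0.13298028707504272 0.04135575890541077 0.015624571319090105 1257 [ 0.31802227 -0.13232521]
head ((0.5968236923217773, -0.08278919756412506), (0.25253546237945557, 0.11440528184175491), 85.28280639648438) 0.02003741961863456
shaft [ 0.58927489 -0.14523746  0.07175399] 119 [[ 0.57739355 -0.15871729  0.06629189]
 [ 0.60297225 -0.13247213  0.07725399]]
block ((0.4502549469470978, 0.16545918583869934), (0.04724658280611038, 0.04329773411154747), 67.00720977783203) 0.028098650911882243 570
handle [0.41253558 0.07403363 0.04660178] 124 0.055045100799243976
```

```bash
cat >> h.py <<'E'
from scipy.spatial.transform import Rotation as Ro
def plan(x,y,z,yaw):
    s=get_state(); R=Ro.from_euler('xyz',s['eef_rot'],degrees=True).as_matrix()
    d=R.T@(np.array([x,y,z])-s['tcp_pos']); dy=(yaw-s['eef_rot'][2]+180)%360-180
    print('t',round(s['time_s'],2),'tcp',s['tcp_pos'].round(4),'rot',s['eef_rot'].round(2),'w',round(float(s['gripper_width']),4),'F',s['contact_force'].round(1),'j',s['joints'].round(0))
    print('slide',d.round(4),'roll',round(-dy,2))
E
python3 -c "
from h import *
plan(.43,-.084,.15,-94.7)"
```

```text
t 0.9 tcp [ 0.1831 -0.6497  0.195 ] rot [-180.     -0.   -164.25] w 0.0876 F [ 0.   0.4 -0.2] j [-58.  21.   1.   0. -70. -17.]
slide [-0.3911  0.4774  0.045 ] roll -69.55
```

apply_moves:
  commands:
    - {"grip":0,"slide":[-0.391,0.477,0.045],"roll":-69.5}
    - {"grip":0,"slide":[-0.391,0.477,0.045],"roll":-69.5}
    - {"grip":0,"slide":[-0.391,0.477,0.045],"roll":-69.5}
    - {"grip":0,"slide":[-0.391,0.477,0.045],"roll":-69.5}
    - {"grip":0,"slide":[-0.391,0.477,0.045],"roll":-69.5}
  grip_force: 20

```text
time_s: 1.52
tcp_pos: [0.3085, -0.3624, 0.1724]
eef_rot: [-179.9, -0.0, -110.2]
contact_force: [1.2, 0.4, 0.6]
gripper_width: 0.0877
```

```bash
python3 -c "
from h import *
plan(.43,-.084,.15,-94.7)"
```

```text
t 1.52 tcp [ 0.3085 -0.3624  0.1724] rot [-1.7994e+02 -1.0000e-02 -1.1020e+02] w 0.0877 F [1.2 0.4 0.6] j [-26.   2. -26.   0. -62.   6.]
slide [-0.3033 -0.0179  0.0224] roll -15.5
```

apply_moves:
  commands:
    - {"grip":0,"slide":[-0.29,-0.018,0.02],"roll":-15.5}
    - {"grip":0,"slide":[-0.29,-0.018,0.02],"roll":-15.5}
    - {"grip":0,"slide":[-0.29,-0.018,0.02],"roll":-15.5}
    - {"grip":0,"slide":[-0.29,-0.018,0.02],"roll":-15.5}
    - {"grip":0,"slide":[-0.29,-0.018,0.02],"roll":-15.5}

```text
time_s: 2.15
tcp_pos: [0.4274, -0.0964, 0.1526]
eef_rot: [-179.9, 0.0, -94.9]
contact_force: [1.2, -0.2, 0.0]
gripper_width: 0.0873
```

Run:
```python
from h import *
plan(.43,-.084,.15,-94.7)
c=get_calibration('wrist'); im,d=capture('wrist'); save(im,'w1'); np.savez('w1',im=im,d=d)
print(world(c,[0,0,0]),np.array(c['R']).round(3).tolist(),np.array(c['mtx']).round(0).tolist())
for b in boxes_of('die','wrist'): print(b['score'],world(c,b['position']),proj(c,world(c,b['position'])))
plan(.43,-.084,.15,-94.7)
```

```text
t 2.15 tcp [ 0.4274 -0.0964  0.1526] rot [-1.7992e+02  2.0000e-02 -9.4930e+01] w 0.0873 F [ 1.2 -0.2  0. ] j [ 13.  -0. -31.   0. -59. -18.]
slide [-0.0126 -0.0015  0.0026] roll -0.23
[ 0.42103574 -0.16967542  0.34222883] [[-0.996, 0.086, -0.002], [0.083, 0.96, 0.269], [0.025, 0.267, -0.963]] [[402.0, 0.0, 320.0], [0.0, 402.0, 242.0], [0.0, 0.0, 1.0]]
0.91 [ 0.32063507 -0.14095361  0.01885225] [[450.75205274 156.67162356]]
0.89 [ 0.42893216 -0.08786859  0.01175992] [[319.96337623 230.927662  ]]
0.86 [ 0.35792568 -0.00724812  0.01177322] [[406.64451644 311.31573561]]
0.57 [ 0.58947046 -0.14778929  0.0699284 ] [[ 77.87958941 186.31825718]]
0.56 [0.33448022 0.07556152 0.01537649] [[434.53173711 390.89227481]]
t 2.25 tcp [ 0.4281 -0.0959  0.1524] rot [-1.7994e+02  2.0000e-02 -9.4810e+01] w 0.0875 F [-0.4 -1.   0.1] j [ 13.  -0. -31.   0. -59. -18.]
slide [-0.0121 -0.0009  0.0024] roll -0.11
```

View pics/w1.png

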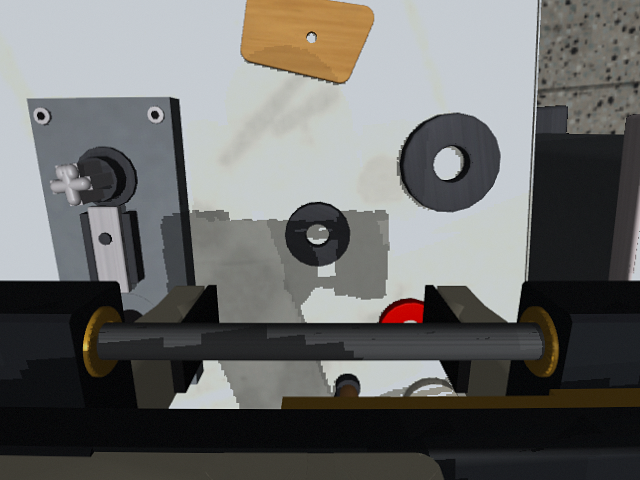

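```bash
cat >> h.py <<'E'
def onplane(c,uv,z):
    uv=np.array(uv,float).reshape(-1,1,2)
    n=cv2.undistortPoints(uv,np.array(c['mtx']),np.array(c['distortion']))[:,0]
    R=np.array(c['R']);t=np.array(c['t']); o=-R.T@t
    D=np.c_[n,np.ones(len(n))]@R
    return o+D*((z-o[2])/D[:,2])[:,None]
E
python3 - <<'E'
from h import *
z=np.load('w1.npz');im,d=z['im'],z['d']; c=get_calibration('wrist')
g=im.max(2).astype(int)
al=np.full(d.shape+(3,),np.nan); 
v,u=np.nonzero(d>0); al[v,u]=cloud(c,np.ones_like(d,bool),d)
m=(al[...,2]>.006)&(al[...,2]<.02)&(np.hypot(al[...,0]-.429,al[...,1]+.086)<.045)
P=al[m]; print(len(P),np.median(P[:,2]))
cn,_=cv2.findContours(m.astype(np.uint8),cv2.RETR_EXTERNAL,cv2.CHAIN_APPROX_NONE)
k=max(cn,key=len); Q=onplane(c,k[:,0],.012)
print(cv2.minEnclosingCircle(Q[:,:2].astype(np.float32)), cv2.fitEllipse(Q[:,:2].astype(np.float32)))
print('table',np.nanmedian(al[250:280,330:370,2]))
E
```

```text
2867 0.011671062197434412
((0.432088166475296, -0.08415775001049042), 0.027994252741336823) ((0.4320841431617737, -0.08417417109012604), (0.05428202822804451, 0.05504542961716652), 170.92477416992188)
table -0.00016497916098064949
```

apply_moves:
  commands:
    - {"grip":0,"slide":[-0.0115,-0.002,0.06],"roll":0}
    - {"grip":0,"slide":[-0.0115,-0.002,0.12],"roll":0}
    - {"grip":0,"slide":[-0.0115,-0.002,0.14],"roll":0}
    - {"grip":0,"slide":[-0.0115,-0.002,0.144],"roll":0}
    - {"grip":0,"slide":[-0.0115,-0.002,0.144],"roll":0}

```text
time_s: 2.88
tcp_pos: [0.4301, -0.0877, 0.0089]
eef_rot: [-180.0, 0.0, -95.1]
contact_force: [-0.5, 0.6, 0.8]
gripper_width: 0.088
```

```bash
python3 -c "
from h import *
plan(.431,-.0843,.006,-94.7)"
```

```text
t 2.88 tcp [ 0.4301 -0.0877  0.0089] rot [-179.95    0.    -95.05] w 0.088 F [-0.5  0.6  0.8] j [ 14.  11. -42.   0. -37. -19.]
slide [-0.0035 -0.0006  0.0029] roll -0.35
```

apply_moves:
  commands:
    - {"grip":0,"slide":[-0.0035,-0.0005,0.003],"roll":-0.3}
    - {"grip":0.36,"slide":[-0.0035,-0.0005,0.003],"roll":-0.3}
    - {"grip":0.6,"slide":[-0.0035,-0.0005,0.003],"roll":-0.3}
    - {"grip":0.6,"slide":[-0.0035,-0.0005,0.003],"roll":-0.3}
    - {"grip":0.6,"slide":[-0.0035,-0.0005,0.003],"roll":-0.3}
  grip_force: 25

```text
time_s: 3.5
tcp_pos: [0.4304, -0.0841, 0.0053]
eef_rot: [-180.0, 0.0, -94.7]
contact_force: [0.0, -0.2, 0.3]
gripper_width: 0.0533
```

```bash
python3 -c "
from h import *
plan(.431,-.084,.1,-94.7)"
```

```text
t 3.5 tcp [ 0.4304 -0.0841  0.0053] rot [-179.99    0.    -94.74] w 0.0533 F [ 0.  -0.2  0.3] j [ 15.  11. -42.   0. -36. -20.]
slide [-0.0001 -0.0006 -0.0947] roll -0.04
```

apply_moves:
  commands:
    - {"grip":0.6,"slide":[0,0,0],"roll":0}
    - {"grip":0.6,"slide":[0,0,-0.03],"roll":0}
    - {"grip":0.6,"slide":[0,0,-0.09],"roll":0}
    - {"grip":0.6,"slide":[0,0,-0.14],"roll":0}
    - {"grip":0.6,"slide":[0,0,-0.14],"roll":0}

```text
time_s: 4.12
tcp_pos: [0.433, -0.0837, 0.1492]
eef_rot: [-179.6, 0.1, -94.7]
contact_force: [-0.4, -0.4, -1.3]
gripper_width: 0.0351
```

Run:
```python
from h import *
c=get_calibration('wrist'); im,d=capture('wrist'); save(im,'w2'); np.savez('w2',im=im,d=d)
plan(.6042,-.0222,.12,-94.7)
```

```text
t 4.17 tcp [ 0.4314 -0.0838  0.1469] rot [-1.7977e+02  8.0000e-02 -9.4740e+01] w 0.0356 F [-0.2 -0.3 -1.2] j [ 15.  -0. -32.  -0. -58. -20.]
slide [-0.0756 -0.167   0.0277] roll -0.04
```

View pics/w2.png

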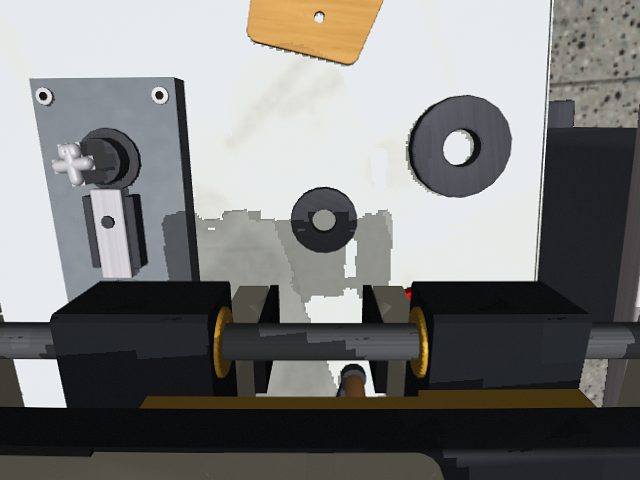

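```bash
cat >> h.py <<'E'
def ring(name,x,y,z0,z1,zt,r=.045):
    z=np.load(name+'.npz');d=z['d']; c=np.load(name+'c.npz') if False else get_calibration('wrist')
    al=np.full(d.shape+(3,),np.nan); v,u=np.nonzero(d>0); al[v,u]=cloud(c,np.ones_like(d,bool),d)
    m=(al[...,2]>z0)&(al[...,2]<z1)&(np.hypot(al[...,0]-x,al[...,1]-y)<r)
    cn,_=cv2.findContours(m.astype(np.uint8),cv2.RETR_EXTERNAL,cv2.CHAIN_APPROX_NONE)
    k=max(cn,key=len); Q=onplane(c,k[:,0],zt)[:,:2].astype(np.float32)
    print(m.sum(),np.median(al[m][:,2]),cv2.minEnclosingCircle(Q),cv2.fitEllipse(Q))
E
python3 - <<'E'
from h import *
ring('w2',.43,-.084,.006,.02,.012)
c=get_calibration('wrist'); print(world(c,[0,0,0]))
# project TCP into the picture and the fingertip points
s=get_state(); R=Ro.from_euler('xyz',s['eef_rot'],degrees=True).as_matrix()
for p in [(0,0,0),(0,.0178,0),(0,-.0178,0),(.0095,.0178,0),(-.0095,.0178,0)]: print(p,proj(c,s['tcp_pos']+R@np.array(p)).round(0))
E
```

```text
2967 0.00957281952746848 ((0.42931076884269714, -0.08492610603570938), 0.027721669524908066) ((0.4293632209300995, -0.08490670472383499), (0.05391166731715202, 0.05433915555477142), 3.118656635284424)
[ 0.42474641 -0.15726562  0.33650247]
(0, 0, 0) [[321. 282.]]
(0, 0.0178, 0) [[356. 282.]]
(0, -0.0178, 0) [[286. 282.]]
(0.0095, 0.0178, 0) [[357. 264.]]
(-0.0095, 0.0178, 0) [[356. 299.]]
```

Run:
```python
from h import *
im,d=capture('scene'); 
c=get_calibration('scene'); s=get_state(); p=proj(c,s['tcp_pos'])[0]; print(p, proj(c,s['tcp_pos']+[0,0,.019]))
u,v=map(int,p); save(cv2.resize(im[v-100:v+100,u-130:u+130],None,fx=3,fy=3,interpolation=cv2.INTER_CUBIC),'s2')
w=np.load('w2.npz')['im']; save(cv2.resize(w[170:410,190:450],None,fx=2.5,fy=2.5,interpolation=cv2.INTER_CUBIC),'w2z')
```

```text
[387.58160538 234.27958568] [[388.45882898 226.29716998]]
```

View pics/s2.png

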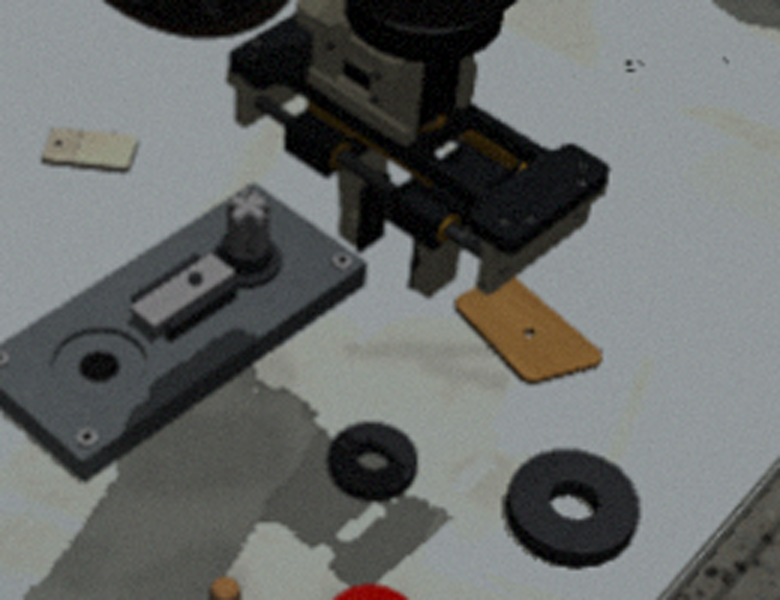

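View pics/w2z.png

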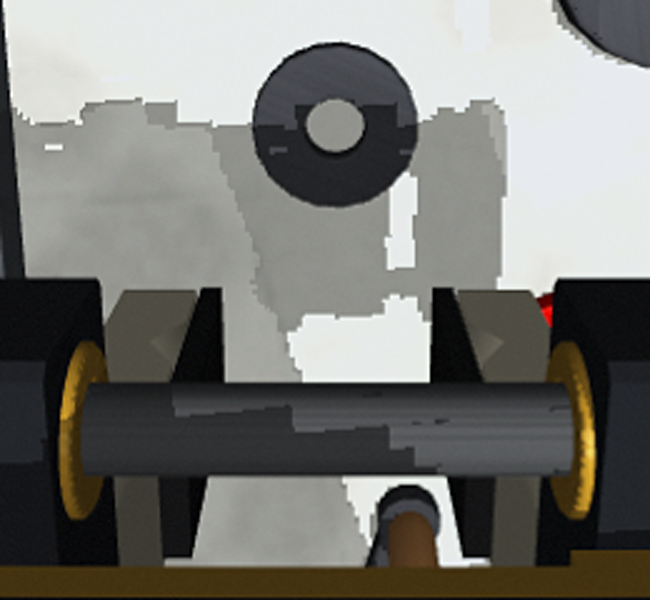

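Run:
```python
from h import *
plan(.6042,-.0222,.12,-94.7)
c=get_calibration('wrist'); im,d=capture('wrist'); np.savez('w3',im=im,d=d)
ring('w3',.43,-.084,.006,.02,.012)
plan(.431,-.0843,.03,-94.7)
```

```text
t 4.22 tcp [ 0.4303 -0.084   0.1455] rot [-1.7994e+02  4.0000e-02 -9.4760e+01] w 0.0351 F [ 0.1 -1.1 -0.8] j [ 15.   0. -32.  -0. -58. -20.]
slide [-0.0759 -0.1682  0.0257] roll -0.06
3046 0.011044120752774389 ((0.4304726719856262, -0.08488801121711731), 0.027947697788476944) ((0.4306214451789856, -0.08481419086456299), (0.05414775386452675, 0.05474245548248291), 166.29371643066406)
t 4.28 tcp [ 0.4297 -0.0841  0.1447] rot [ 1.7995e+02  1.0000e-02 -9.4760e+01] w 0.0352 F [ 0.7  0.9 -1. ] j [ 15.   0. -32.  -0. -58. -20.]
slide [ 1.000e-04 -1.400e-03  1.147e-01] roll -0.06
```

apply_moves:
  commands:
    - {"grip":0,"slide":[0.0005,-0.001,0.03],"roll":0}
    - {"grip":0,"slide":[0.0005,-0.001,0.08],"roll":0}
    - {"grip":0,"slide":[0.0005,-0.001,0.12],"roll":0}
    - {"grip":0,"slide":[0.0005,-0.001,0.141],"roll":0}
    - {"grip":0,"slide":[0.0005,-0.001,0.141],"roll":0}

```text
time_s: 4.9
tcp_pos: [0.4286, -0.0853, 0.0018]
eef_rot: [179.6, -0.1, -94.8]
contact_force: [-0.7, 0.1, 0.8]
gripper_width: 0.0794
```

apply_moves:
  commands:
    - {"grip":0.3,"slide":[0,0,0.001],"roll":0}
    - {"grip":0.4,"slide":[0,0,0.001],"roll":0}
    - {"grip":0.5,"slide":[0,0,0.001],"roll":0}
  grip_force: 40

```text
time_s: 5.28
tcp_pos: [0.4318, -0.0845, 0.004]
eef_rot: [-179.9, 0.0, -94.7]
contact_force: [-1.3, -0.0, 0.8]
gripper_width: 0.0608
```

apply_moves:
  commands:
    - {"grip":0.5,"slide":[0,0,0.0],"roll":0}
    - {"grip":0.5,"slide":[0,0,0.0],"roll":0}
  grip_force: 40

```text
time_s: 5.52
tcp_pos: [0.4314, -0.0846, 0.0035]
eef_rot: [-180.0, 0.0, -94.7]
contact_force: [0.0, -0.4, 0.8]
gripper_width: 0.0452
```

Run:
```python
from h import *
plan(.431,-.0843,.03,-94.7)
```

```text
t 5.53 tcp [ 0.4314 -0.0846  0.0035] rot [-1.7997e+02  1.0000e-02 -9.4740e+01] w 0.0452 F [ 0.  -0.4  0.8] j [ 15.  12. -42.   0. -36. -20.]
slide [-0.0003  0.0004 -0.0265] roll -0.04
```

Run:
```python
from h import *
im,d=capture('wrist'); np.savez('w4',im=im,d=d); save(im,'w4')
im,d=capture('scene'); 
c=get_calibration('scene'); s=get_state(); p=proj(c,s['tcp_pos'])[0]; print(p)
u,v=map(int,p); save(cv2.resize(im[v-70:v+70,u-90:u+90],None,fx=4,fy=4,interpolation=cv2.INTER_CUBIC),'s4')
```

```text
[381.46791408 287.00858681]
```

View pics/s4.png

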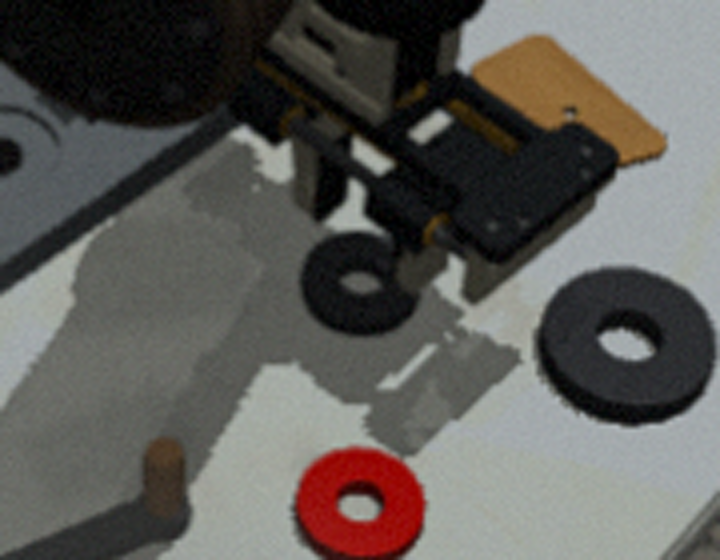

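View pics/w4.png

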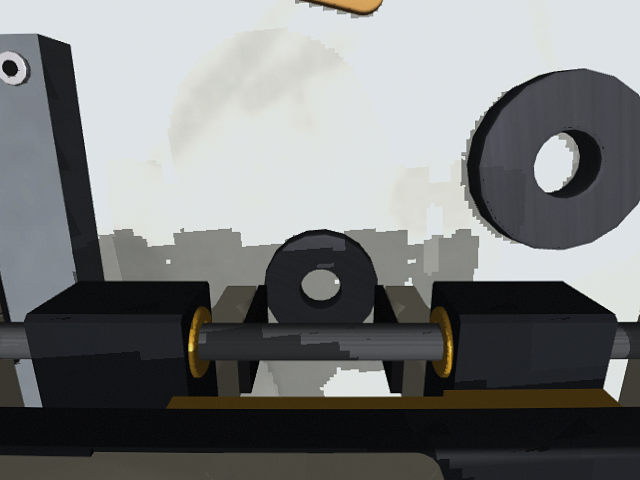

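Run:
```python
from h import *
z=np.load('w4.npz');d=z['d']; c=get_calibration('wrist'); s=get_state(); R=Ro.from_euler('xyz',s['eef_rot'],degrees=True).as_matrix()
print(s['tcp_pos'],c['t'],proj(c,s['tcp_pos']))
for (u,v) in [(258,290),(250,290),(238,290),(225,290),(262,292),(378,292),(382,290),(400,290),(420,290),(238,300),(400,320),(238,320),(240,375),(400,380),(385,340),(320,250),(320,310)]:
    dd=d[v,u]; X=w_px(c,u,v,dd) if dd>0 else None
    if X is not None: print((u,v),round(float(dd),4),X.round(4),'tool',(R.T@(X-s['tcp_pos'])).round(4))
    else: print((u,v),'none')
```

```text
[ 0.43131552 -0.08465256  0.00333776] [0.43714004 0.06585412 0.21848193] [[320.88377033 281.86631641]]
(258, 290) 0.1638 [ 0.456  -0.0976  0.0404] tool [ 0.0108 -0.0257 -0.0371]
(250, 290) 0.1591 [ 0.4583 -0.0996  0.0448] tool [ 0.0126 -0.0281 -0.0415]
(238, 290) 0.1596 [ 0.4631 -0.0998  0.0443] tool [ 0.0124 -0.033  -0.041 ]
(225, 290) 0.1601 [ 0.4684 -0.1     0.0439] tool [ 0.0122 -0.0383 -0.0406]
(262, 292) 0.162 [ 0.4541 -0.0973  0.0424] tool [ 0.0108 -0.0238 -0.039 ]
(378, 292) 0.1612 [ 0.4076 -0.0938  0.0431] tool [ 0.0111  0.0228 -0.0398]
(382, 290) 0.1648 [ 0.4055 -0.093   0.0395] tool [ 0.0104  0.025  -0.0361]
(400, 290) 0.1603 [ 0.3989 -0.0941  0.0436] tool [ 0.0121  0.0315 -0.0403]
(420, 290) 0.209 [ 0.3805 -0.0739 -0.0017] tool [-0.0065  0.0516  0.005 ]
(238, 300) 0.1502 [ 0.4612 -0.0996  0.0541] tool [ 0.0124 -0.031  -0.0508]
(400, 320) 0.1351 [ 0.4039 -0.0945  0.0698] tool [ 0.012   0.0265 -0.0665]
(238, 320) 0.1343 [ 0.458  -0.0993  0.0706] tool [ 0.0124 -0.0278 -0.0673]
(240, 375) 0.1279 [ 0.4572 -0.0852  0.0812] tool [-0.0016 -0.0259 -0.0778]
(400, 380) 0.1287 [ 0.4064 -0.0789  0.0808] tool [-0.0036  0.0253 -0.0775]
(385, 340) 0.0838 [ 0.4155 -0.1148  0.1177] tool [ 0.0314  0.0132 -0.1144]
(320, 250) 0.1895 [ 0.4302 -0.1038  0.0114] tool [ 0.0191 -0.0004 -0.008 ]
(320, 310) 0.1971 [ 0.4327 -0.0734  0.0121] tool [-0.0113 -0.0004 -0.0087]
```

Run:
```python
from h import *
z=np.load('w4.npz');d=z['d']; c=get_calibration('wrist'); s=get_state(); R=Ro.from_euler('xyz',s['eef_rot'],degrees=True).as_matrix()
al=np.full(d.shape+(3,),np.nan); v,u=np.nonzero(d>0); al[v,u]=(cloud(c,np.ones_like(d,bool),d)-s['tcp_pos'])@R
for u0,u1 in [(212,260),(380,430),(258,266),(372,380)]:
  for r in range(280,300,2):
    a=al[r,u0:u1]; a=a[a[:,2]<-.02]
    print(u0,r,len(a),np.median(a,axis=0).round(4) if len(a) else '')
```

```text
212 280 0 
212 282 0 
212 284 0 
212 286 31 [ 0.0123 -0.0321 -0.0364]
212 288 33 [ 0.0123 -0.0319 -0.0385]
212 290 35 [ 0.0123 -0.0315 -0.0408]
212 292 37 [ 0.0123 -0.0316 -0.0426]
212 294 38 [ 0.0122 -0.0312 -0.0445]
212 296 39 [ 0.0123 -0.031  -0.0467]
212 298 40 [ 0.0122 -0.0311 -0.0483]
380 280 0 
380 282 0 
380 284 0 
380 286 33 [ 0.0122  0.0314 -0.0363]
380 288 35 [ 0.0122  0.0309 -0.0384]
380 290 37 [ 0.0122  0.0305 -0.0406]
380 292 39 [ 0.0122  0.0306 -0.0425]
380 294 40 [ 0.0124  0.0305 -0.045 ]
380 296 41 [ 0.0122  0.0303 -0.0466]
380 298 42 [ 0.0123  0.03   -0.0486]
258 280 0 
258 282 0 
258 284 0 
258 286 8 [ 0.0109 -0.025  -0.0328]
258 288 8 [ 0.0109 -0.0244 -0.0351]
258 290 7 [ 0.0108 -0.0245 -0.0371]
258 292 8 [ 0.0108 -0.024  -0.0391]
258 294 8 [ 0.0109 -0.0236 -0.0415]
258 296 8 [ 0.0107 -0.0233 -0.0429]
258 298 8 [ 0.0107 -0.0232 -0.0449]
372 280 0 
372 282 0 
372 284 0 
372 286 5 [ 0.0109  0.0235 -0.0329]
372 288 5 [ 0.0108  0.0231 -0.035 ]
372 290 5 [ 0.0107  0.0228 -0.0369]
372 292 5 [ 0.0109  0.0225 -0.0394]
372 294 5 [ 0.0099  0.0226 -0.0391]
372 296 5 [ 0.0099  0.0224 -0.0411]
372 298 6 [ 0.0082  0.0224 -0.0391]
```

Run:
```python
from h import *
z=np.load('w4.npz');d=z['d']; c=get_calibration('wrist'); s=get_state(); R=Ro.from_euler('xyz',s['eef_rot'],degrees=True).as_matrix()
al=np.full(d.shape+(3,),np.nan); v,u=np.nonzero(d>0); al[v,u]=(cloud(c,np.ones_like(d,bool),d)-s['tcp_pos'])@R
for p in [(290,120),(290,500),(310,120),(400,100),(420,320),(460,200)]: print(p,al[p].round(4))
cs=get_calibration('scene')
for zo in [0,-.019,-.036]:
  for y in (-.0225,.0225): print(zo,y,(proj(cs,s['tcp_pos']+R@np.array([0,y,zo]))[0]-[291,217])*4)
```

```text
(290, 120) [ 0.0399 -0.0442 -0.108 ]
(290, 500) [ 0.0399  0.039  -0.1081]
(310, 120) [ 0.0402 -0.0389 -0.1188]
(400, 100) [ 0.0211 -0.0449 -0.1206]
(420, 320) [ 0.0262 -0.0003 -0.1323]
(460, 200) [ 0.0259 -0.0183 -0.1407]
0 -0.0225 [326.8139333  252.48929398]
0 0.0225 [397.64813567 308.14227689]
-0.019 -0.0225 [329.23305525 226.33619632]
-0.019 0.0225 [401.05986756 282.17429679]
-0.036 -0.0225 [331.44709712 202.35644961]
-0.036 0.0225 [404.18447004 258.34922337]
```

Fingertips appear about 35 mm higher than the reported TCP. The depth image, the scene view and the empty close all agree on this. I'll open the gripper and go down carefully, watching the force.

apply_moves:
  commands:
    - {"grip":0,"slide":[0,0,0],"roll":0}
    - {"grip":0,"slide":[0,0,0],"roll":0}
    - {"grip":0,"slide":[0,0,0.006],"roll":0}
    - {"grip":0,"slide":[0,0,0.015],"roll":0}
    - {"grip":0,"slide":[0,0,0.022],"roll":0}

```text
time_s: 6.25
tcp_pos: [0.4309, -0.0847, -0.0197]
eef_rot: [179.9, -0.0, -94.7]
contact_force: [-0.6, -0.6, -0.2]
gripper_width: 0.086
```

Run:
```python
from h import *
plan(.431,-.0843,-.03,-94.7)
im,d=capture('wrist'); np.savez('w5',im=im,d=d); save(im,'w5')
c=get_calibration('wrist'); s=get_state(); R=Ro.from_euler('xyz',s['eef_rot'],degrees=True).as_matrix()
W=cloud(c,np.ones_like(d,bool),d); T=(W-s['tcp_pos'])@R
m=(T[:,2]<-.02)&(T[:,2]>-.06)&(abs(T[:,0])<.02)&(abs(T[:,1])<.07)
print(m.sum(),np.percentile(T[m][:,2],[90,98,99.5]),np.percentile(W[m][:,2],[.5,2,10]))
ring('w5',.43,-.084,.006,.02,.012)
```

```text
t 6.25 tcp [ 0.4309 -0.0847 -0.0197] rot [ 1.7995e+02 -1.0000e-02 -9.4750e+01] w 0.086 F [-0.6 -0.6 -0.2] j [ 15.  14. -43.  -0. -32. -20.]
slide [-0.0005 -0.0001  0.0103] roll -0.05
11855 [-0.02024794 -0.02004193 -0.02001077] [-3.84937270e-04 -3.17001745e-04 -5.91417613e-05]
7522 0.011210039740398406 ((0.4309476912021637, -0.08596581220626831), 0.027613865211606026) ((0.4302807152271271, -0.09390085935592651), (0.03624335303902626, 0.057112276554107666), 85.16321563720703)
```

View pics/w5.png

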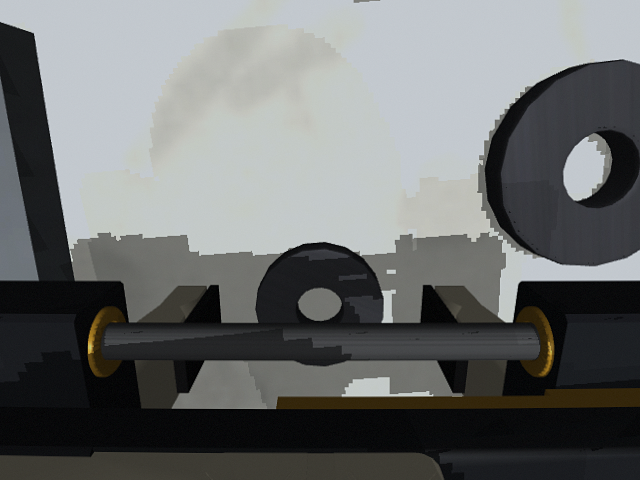

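apply_moves:
  commands:
    - {"grip":0.2,"slide":[0,0,0.006],"roll":0}
    - {"grip":0.3,"slide":[0,0,0.01],"roll":0}
    - {"grip":0.5,"slide":[0,0,0.0105],"roll":0}
    - {"grip":0.5,"slide":[0,0,0.0105],"roll":0}
    - {"grip":0.5,"slide":[0,0,0.0105],"roll":0}
  grip_force: 30

```text
time_s: 6.92
tcp_pos: [0.4313, -0.0846, -0.0291]
eef_rot: [-180.0, 0.0, -94.7]
contact_force: [0.2, 0.3, -1.1]
gripper_width: 0.0542
```

apply_moves:
  commands:
    - {"grip":0.5,"slide":[0,0,0.0],"roll":0}

```text
time_s: 7.05
tcp_pos: [0.4313, -0.0847, -0.0292]
eef_rot: [-180.0, 0.0, -94.7]
contact_force: [-0.8, -0.0, -0.8]
gripper_width: 0.0546
```

apply_moves:
  commands:
    - {"grip":0.5,"slide":[0,0,-0.02],"roll":0}
    - {"grip":0.5,"slide":[0,0,-0.06],"roll":0}
    - {"grip":0.5,"slide":[0,0,-0.09],"roll":0}
    - {"grip":0.5,"slide":[0,0,-0.09],"roll":0}

```text
time_s: 7.55
tcp_pos: [0.433, -0.0843, 0.0629]
eef_rot: [-179.7, 0.1, -94.7]
contact_force: [-0.4, 0.4, -1.3]
gripper_width: 0.0546
```

Run:
```python
from h import *
plan(.6042,-.0222,.06,-94.7)
im,d=capture('wrist'); np.savez('w6',im=im,d=d); save(im,'w6')
c=get_calibration('wrist'); s=get_state(); R=Ro.from_euler('xyz',s['eef_rot'],degrees=True).as_matrix()
for u,v in [(320,278),(300,290),(340,290),(320,270)]:
  X=w_px(c,u,v,d[v,u]); print(u,v,X.round(4),(R.T@(X-s['tcp_pos'])).round(4))
```

```text
t 7.55 tcp [ 0.433  -0.0843  0.0629] rot [-1.7972e+02  8.0000e-02 -9.4730e+01] w 0.0546 F [-0.4  0.4 -1.3] j [ 15.   6. -38.   0. -45. -20.]
slide [-0.076  -0.1655  0.0039] roll -0.03
320 278 [ 0.4308 -0.1017  0.102 ] [ 0.0173 -0.0004 -0.0404]
300 290 [ 0.4391 -0.0975  0.1025] [ 0.0124 -0.0083 -0.041 ]
340 290 [ 0.4232 -0.0959  0.1017] [ 0.0121  0.0076 -0.0402]
320 270 [ 0.4305 -0.1051  0.1022] [ 0.0207 -0.0004 -0.0406]
```

View pics/w6.png

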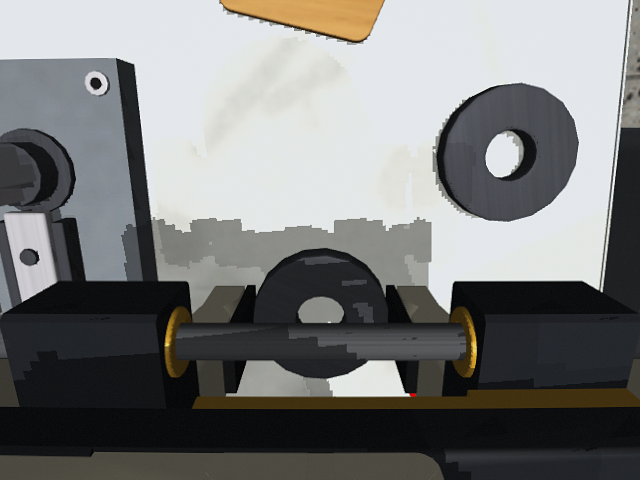

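Run:
```python
from h import *
from scipy.optimize import least_squares
d=np.load('w6.npz')['d']; 
c=get_calibration('wrist'); s=get_state(); R=Ro.from_euler('xyz',s['eef_rot'],degrees=True).as_matrix()
al=np.full(d.shape+(3,),np.nan); v,u=np.nonzero(d>0); al[v,u]=(cloud(c,np.ones_like(d,bool),d)-s['tcp_pos'])@R
m=(abs(al[...,2]+.0405)<.004)&(np.hypot(al[...,0],al[...,1])<.04)&(abs(al[...,1])<.024)
T=al[m]; print(m.sum())
# front boundary: max x per y bin
ys=np.linspace(-.022,.022,30);P=[]
for a,b in zip(ys[:-1],ys[1:]):
    q=T[(T[:,1]>=a)&(T[:,1]<b)]
    if len(q)>5: P.append(((a+b)/2,np.percentile(q[:,0],99.5)))
P=np.array(P)
f=lambda p:np.hypot(P[:,0]-p[0],P[:,1]-p[1])-.028
r=least_squares(f,[0,0]); print('center tool y,x',r.x,np.abs(r.fun).max())
plan(.602,.05,.06,-94.7)
```

```text
7361
center tool y,x [-7.15871755e-05 -8.10071773e-04] 0.0003981325433874937
t 7.6 tcp [ 0.4319 -0.0844  0.0616] rot [-1.7986e+02  6.0000e-02 -9.4750e+01] w 0.0543 F [ 0.5 -0.1 -1.3] j [ 15.   6. -38.  -0. -45. -20.]
slide [-0.148  -0.1584  0.0021] roll -0.05
```

apply_moves:
  commands:
    - {"grip":0.5,"slide":[-0.148,-0.158,0.0],"roll":0}
    - {"grip":0.5,"slide":[-0.148,-0.158,0.0],"roll":0}
    - {"grip":0.5,"slide":[-0.148,-0.158,0.0],"roll":0}
    - {"grip":0.5,"slide":[-0.148,-0.158,0.0],"roll":0}
    - {"grip":0.5,"slide":[-0.148,-0.158,0.0],"roll":0}

```text
time_s: 8.22
tcp_pos: [0.6014, 0.0509, 0.0583]
eef_rot: [179.9, -0.1, -94.7]
contact_force: [-1.7, 0.3, -1.4]
gripper_width: 0.055
```

apply_moves:
  commands:
    - {"grip":0.5,"slide":[0,0,0],"roll":0}
    - {"grip":0.5,"slide":[0,0,0],"roll":0}

```text
time_s: 8.48
tcp_pos: [0.5999, 0.049, 0.0603]
eef_rot: [179.9, -0.0, -94.8]
contact_force: [0.5, -0.4, -0.8]
gripper_width: 0.055
```

Run:
```python
from h import *
plan(.602,.05,.06,-94.7)
c=get_calibration('wrist'); im,d=capture('wrist'); np.savez('w7',im=im,d=d,R=c['R'],t=c['t'],mtx=c['mtx'],dist=c['distortion']); save(im,'w7')
plan(.602,.05,.06,-94.7)
```

```text
t 8.47 tcp [0.5999 0.049  0.0603] rot [ 1.7994e+02 -2.0000e-02 -9.4780e+01] w 0.055 F [ 0.5 -0.4 -0.8] j [ 23.  21. -19.  -0. -51. -28.]
slide [-0.0011 -0.002   0.0003] roll -0.08
t 8.53 tcp [0.6002 0.0491 0.0607] rot [ 1.7998e+02 -1.0000e-02 -9.4770e+01] w 0.0543 F [-0.2 -0.4 -1.9] j [ 23.  21. -19.  -0. -51. -28.]
slide [-0.001  -0.0017  0.0007] roll -0.07
```

View pics/w7.png

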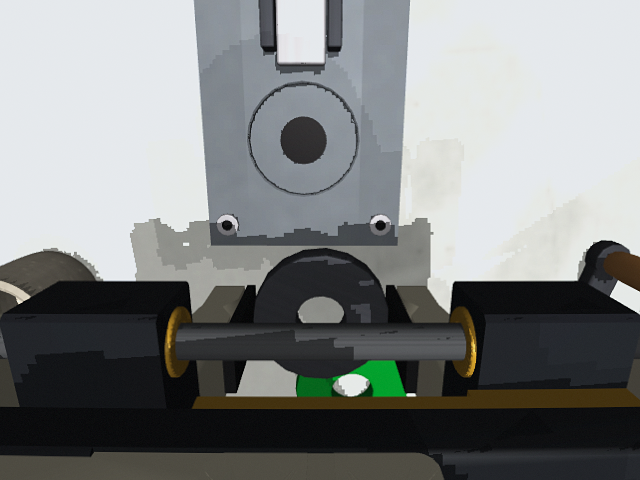

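Run:
```python
from h import *
z=np.load('w7.npz');im,d=z['im'],z['d']; c=dict(R=z['R'],t=z['t'],mtx=z['mtx'],distortion=z['dist'])
print('world centre guess',onplane(c,[[303,138]],.022),'head z',w_px(c,380,100,d[100,380]).round(4), 'pocket floor',w_px(c,270,150,d[150,270]).round(4))
g=cv2.cvtColor(im,cv2.COLOR_RGB2GRAY).astype(int)
# radial search for darkest
pts=[]
for a in np.radians(np.arange(0,360,3)):
    best=None
    rs=np.arange(48,66,.5); px=np.stack([303+rs*np.cos(a),138+rs*np.sin(a)],1)
    val=[g[int(round(p[1])),int(round(p[0]))] for p in px]; i=int(np.argmin(val))
    if val[i]<90: pts.append(px[i])
pts=np.array(pts); Q=onplane(c,pts,.022)[:,:2].astype(np.float32); print(len(pts),cv2.fitEllipse(Q),cv2.minEnclosingCircle(Q))
# edges of head: left/right in row
e=[]
for r in range(100,220,10):
    row=im[r].astype(int).max(1); xs=np.where(row<170)[0]; xs=xs[(xs>150)&(xs<440)]; e.append((xs.min(),xs.max(),r))
L=onplane(c,[(a,r) for a,b,r in e],.022);Rr=onplane(c,[(b,r) for a,b,r in e],.022); print((L[0]).round(4),L[-1].round(4),Rr[0].round(4),Rr[-1].round(4),(L-Rr)[:,0].round(4))
mid=(L+Rr)/2; k=np.polyfit(mid[:,1],mid[:,0],1); print('head y dir yaw',-np.degrees(np.arctan(k[0])), 'mid x at pocket',np.polyval(k,-.022))
```

```text
world centre guess [[ 0.60386162 -0.02102116  0.022     ]] head z [ 0.5609 -0.0373  0.0229] pocket floor [ 0.6232 -0.016   0.0177]
119 ((0.6039579510688782, -0.019823702052235603), (0.058721330016851425, 0.058860570192337036), 158.0113525390625) ((0.6040570139884949, -0.019941415637731552), 0.0299725029617548)
[ 0.6567 -0.0455  0.022 ] [0.6617 0.0144 0.022 ] [ 0.5479 -0.0363  0.022 ] [0.5532 0.0236 0.022 ] [0.1088 0.1083 0.1084 0.1086 0.1087 0.1088 0.1089 0.1085 0.1086 0.1088
 0.1089 0.1085]
head y dir yaw -4.768905261910988 mid x at pocket 0.603985358669583
```

Run:
```python
from h import *
plan(.604,-.0211,.01,-94.75)
```

```text
t 8.53 tcp [0.6002 0.0491 0.0607] rot [ 1.7998e+02 -1.0000e-02 -9.4770e+01] w 0.0543 F [-0.2 -0.4 -1.9] j [ 23.  21. -19.  -0. -51. -28.]
slide [ 0.0696 -0.0096  0.0507] roll -0.02
```

apply_moves:
  commands:
    - {"grip":0.5,"slide":[0.0695,-0.0095,0.01],"roll":0}
    - {"grip":0.5,"slide":[0.0695,-0.0095,0.03],"roll":0}
    - {"grip":0.5,"slide":[0.0695,-0.0095,0.05],"roll":0}
    - {"grip":0.5,"slide":[0.0695,-0.0095,0.05],"roll":0}
    - {"grip":0.5,"slide":[0.0695,-0.0095,0.05],"roll":0}

```text
time_s: 9.15
tcp_pos: [0.6051, -0.0203, 0.0117]
eef_rot: [-179.9, 0.0, -94.7]
contact_force: [0.4, -0.4, -1.2]
gripper_width: 0.0546
```

Run:
```python
from h import *
plan(.604,-.0211,-.01,-94.75)
```

```text
t 9.15 tcp [ 0.6051 -0.0203  0.0117] rot [-1.7994e+02  1.0000e-02 -9.4730e+01] w 0.0546 F [ 0.4 -0.4 -1.2] j [ 17.  24. -21.   0. -45. -21.]
slide [0.0009 0.0011 0.0217] roll 0.02
```

apply_moves:
  commands:
    - {"grip":0.5,"slide":[0.0,0.0005,0.008],"roll":0}
    - {"grip":0.5,"slide":[0.0,0.0005,0.014],"roll":0}
    - {"grip":0.5,"slide":[0.0,0.0005,0.014],"roll":0}

```text
time_s: 9.52
tcp_pos: [0.6037, -0.0202, -0.0038]
eef_rot: [179.9, -0.0, -94.7]
contact_force: [0.2, 0.4, -0.4]
gripper_width: 0.0544
```

Run:
```python
from h import *
plan(.604,-.0211,-.01,-94.75)
```

```text
t 9.53 tcp [ 0.6037 -0.0202 -0.0038] rot [ 1.7994e+02 -2.0000e-02 -9.4730e+01] w 0.0544 F [ 0.2  0.4 -0.4] j [ 17.  25. -22.  -0. -43. -21.]
slide [ 0.0009 -0.0004  0.0062] roll 0.02
```

apply_moves:
  commands:
    - {"grip":0.5,"slide":[0.0006,0.0,0.003],"roll":0}
    - {"grip":0.5,"slide":[0.0006,0.0,0.006],"roll":0}
    - {"grip":0.5,"slide":[0.0006,0.0,0.006],"roll":0}

```text
time_s: 9.9
tcp_pos: [0.6043, -0.0208, -0.0092]
eef_rot: [-180.0, -0.0, -94.7]
contact_force: [-0.1, 0.6, -0.3]
gripper_width: 0.0547
```

Run:
```python
from h import *
plan(.604,-.0211,-.01,-94.75)
```

```text
t 9.9 tcp [ 0.6043 -0.0208 -0.0092] rot [-179.99   -0.    -94.74] w 0.0547 F [-0.1  0.6 -0.3] j [ 17.  26. -22.   0. -43. -21.]
slide [0.0003 0.0002 0.0008] roll 0.01
```

apply_moves:
  commands:
    - {"grip":0.3,"slide":[0,0,0.0005],"roll":0}
    - {"grip":0.2,"slide":[0,0,0.0005],"roll":0}
    - {"grip":0.1,"slide":[0,0,-0.01],"roll":0}
    - {"grip":0.0,"slide":[0.0,0,-0.05],"roll":0}
    - {"grip":0.0,"slide":[-0.05,0,-0.1],"roll":0}

```text
time_s: 10.52
tcp_pos: [0.6064, 0.0215, 0.0856]
eef_rot: [179.8, -0.1, -94.9]
contact_force: [0.9, 0.3, -0.3]
gripper_width: 0.0867
```

apply_moves:
  commands:
    - {"grip":0.0,"slide":[-0.0,0,-0.04],"roll":0}
    - {"grip":0.0,"slide":[-0.0,0,-0.04],"roll":0}

```text
time_s: 10.78
tcp_pos: [0.6097, 0.0242, 0.1292]
eef_rot: [-179.7, 0.1, -94.7]
contact_force: [0.6, -0.9, -0.6]
gripper_width: 0.0878
```

```bash
cat >> h.py <<'E'
def wcap(name):
    c=get_calibration('wrist'); im,d=capture('wrist'); np.savez(name,im=im,d=d,R=c['R'],t=c['t'],mtx=c['mtx'],dist=c['distortion']); save(im,name)
    return c,im,d
def wload(name):
    z=np.load(name+'.npz'); return dict(R=z['R'],t=z['t'],mtx=z['mtx'],distortion=z['dist']),z['im'],z['d']
E
python3 - <<'E'
from h import *
plan(.45,.161,.06,-111.1)
c,im,d=wcap('w8')
plan(.45,.161,.06,-111.1)
E
```

```text
t 10.78 tcp [0.6097 0.0242 0.1292] rot [-1.7966e+02  1.2000e-01 -9.4670e+01] w 0.0878 F [ 0.6 -0.9 -0.6] j [ 21.  17. -13.   0. -59. -25.]
slide [-0.1232  0.1707  0.0684] roll 16.43
t 10.82 tcp [0.6082 0.0237 0.1269] rot [-1.7985e+02  8.0000e-02 -9.4720e+01] w 0.0879 F [-1.5  1.  -1.1] j [ 21.  17. -14.  -0. -59. -25.]
slide [-0.1237  0.1692  0.0666] roll 16.38
```

View pics/w8.png

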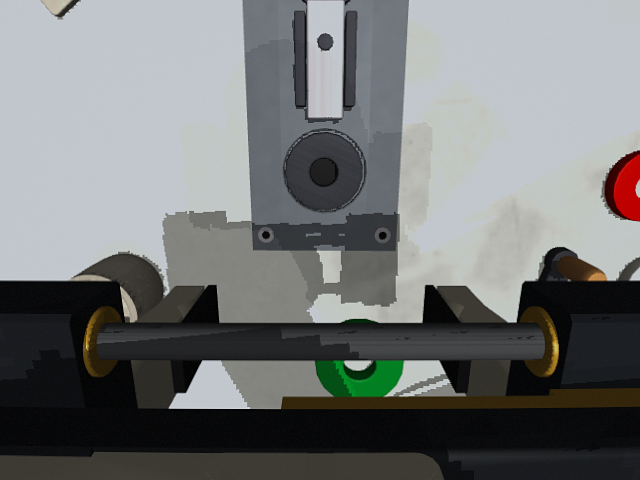

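Run:
```python
from h import *
c,im,d=wload('w8')
W=np.full(d.shape+(3,),np.nan); v,u=np.nonzero(d>0); W[v,u]=cloud(c,np.ones_like(d,bool),d)
for p in [(171,300),(171,350),(145,324),(200,324),(171,324),(171,265),(171,390)]: print(p,np.nanmedian(W[p[0]-3:p[0]+4,p[1]-3:p[1]+4].reshape(-1,3),axis=0).round(4))
```

```text
(171, 300) [ 0.6212 -0.0223  0.0289]
(171, 350) [ 0.5857 -0.0193  0.0289]
(145, 324) [ 0.6028 -0.0388  0.0288]
(200, 324) [6.059e-01 1.000e-04 2.880e-02]
(171, 324) [ 0.6043 -0.0196  0.0175]
(171, 265) [ 0.6472 -0.0236  0.0219]
(171, 390) [ 0.5563 -0.0162  0.0221]
```

Die seated: its top reads 28.8–28.9 mm all round. Next I'll measure the shaft from above before taking the lever.

apply_moves:
  commands:
    - {"grip":0,"slide":[0.09,0.008,0],"roll":0}
    - {"grip":0,"slide":[0.09,0.008,0],"roll":0}
    - {"grip":0,"slide":[0.09,0.008,0],"roll":0}
    - {"grip":0,"slide":[0.09,0.008,0],"roll":0}
    - {"grip":0,"slide":[0.09,0.008,0],"roll":0}

```text
time_s: 11.45
tcp_pos: [0.5923, -0.0652, 0.1246]
eef_rot: [180.0, -0.0, -94.7]
contact_force: [0.7, -0.2, -0.1]
gripper_width: 0.0874
```

Run:
```python
from h import *
plan(.45,.161,.06,-111.1)
c,im,d=wcap('w9')
for b in boxes_of('shaft_top','wrist'): print(b['score'],world(c,b['position']),proj(c,world(c,b['position'])))
plan(.45,.161,.06,-111.1)
```

```text
t 11.45 tcp [ 0.5923 -0.0652  0.1246] rot [179.96  -0.   -94.7 ] w 0.0874 F [ 0.7 -0.2 -0.1] j [ 12.  16. -15.  -0. -59. -17.]
slide [-0.2137  0.1603  0.0647] roll 16.4
0.63 [ 0.59220635 -0.14848185  0.07788826] [[308.72499118 112.79143729]]
t 11.55 tcp [ 0.5924 -0.0651  0.1247] rot [179.98  -0.   -94.69] w 0.0878 F [0.9 0.  0.6] j [ 13.  16. -15.  -0. -59. -17.]
slide [-0.2137  0.1604  0.0648] roll 16.41
```

View pics/w9.png

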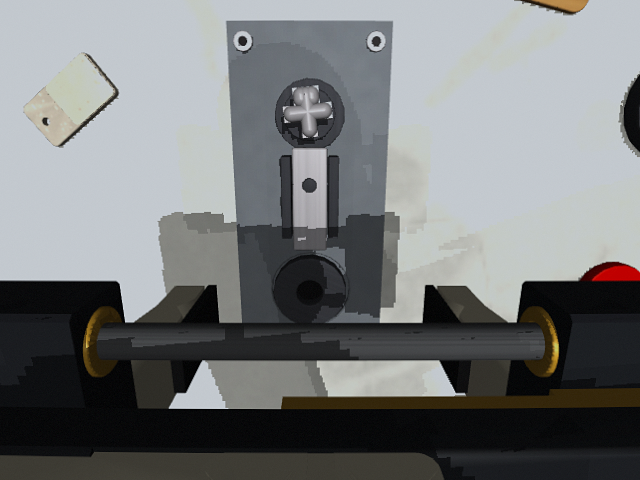

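Run:
```python
from h import *
from scipy.optimize import minimize
c,im,d=wload('w9')
save(cv2.resize(im[60:170,240:380],None,fx=5,fy=5,interpolation=cv2.INTER_NEAREST),'w9z')
P=cloud(c,np.ones_like(d,bool),d)
P=P[(np.hypot(P[:,0]-.592,P[:,1]+.149)<.025)]
T=P[P[:,2]>.066]; print(len(T),np.percentile(T[:,2],[5,50,95,99]),T.mean(0))
def sd(p,X):
    x,y,a=p; ca,sa=np.cos(a),np.sin(a); dx,dy=X[:,0]-x,X[:,1]-y; u=ca*dx+sa*dy; w=-sa*dx+ca*dy
    def box(cx,cy,hx,hy): 
        return np.maximum(np.abs(u-cx)-hx,np.abs(w-cy)-hy)
    s=np.minimum(box(0,0,.014,.0045),box(0,0,.0045,.014)); return np.minimum(s,box(.007,0,.007,.0075))
# grid raster around at plane z=.074 ; occupancy via pixel-projection of plane points
g=np.linspace(-.022,.022,89); X=np.stack(np.meshgrid(.592+g,-.149+g,indexing='ij'),-1).reshape(-1,2)
for zp in (.076,.074):
    uv=proj(c,np.c_[X,np.full(len(X),zp)]); 
    dz=np.full(d.shape,np.nan); v,u=np.nonzero(d>0); dz[v,u]=cloud(c,np.ones_like(d,bool),d)[:,2]
    h=cv2.remap(np.nan_to_num(dz).astype(np.float32),uv[:,0].astype(np.float32).reshape(1,-1),uv[:,1].astype(np.float32).reshape(1,-1),cv2.INTER_NEAREST)[0]
    occ=h>.067
    best=None
    for a in np.radians(np.arange(-110,-70,1)):
        def f(p): s=1/(1+np.exp(np.clip(sd((p[0],p[1],a),X)/.0006,-40,40))); return ((s-occ)**2).mean()
        r=minimize(f,X[occ].mean(0),method='Nelder-Mead',options=dict(xatol=1e-5,fatol=1e-7,initial_simplex=X[occ].mean(0)+np.array([[0,0],[.002,0],[0,.002]])))
        if best is None or r.fun<best[0]: best=(r.fun,r.x,np.degrees(a))
    print(zp,occ.sum()*.25,'mm2',best)
```

```text
1540 [0.0714159  0.07498704 0.07660553 0.07721015] [ 0.59294722 -0.15042094  0.07463935]
0.076 468.25 mm2 (np.float64(0.014503734780120856), array([ 0.59289639, -0.1490703 ]), np.float64(-89.0))
0.074 475.25 mm2 (np.float64(0.014644671398740313), array([ 0.59294938, -0.1491767 ]), np.float64(-89.0))
```

View pics/w9z.png

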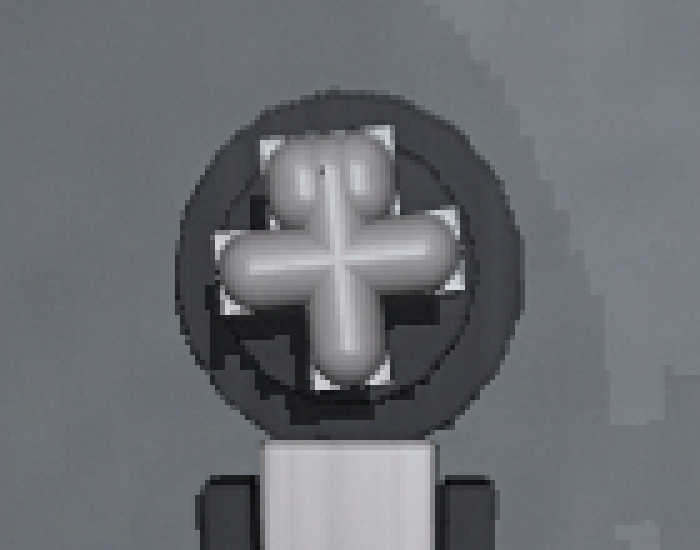

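Run:
```python
from h import *
plan(.470,.205,.10,-111.1)
```

```text
t 11.55 tcp [ 0.5924 -0.0651  0.1247] rot [179.98  -0.   -94.69] w 0.0878 F [0.9 0.  0.6] j [ 13.  16. -15.  -0. -59. -17.]
slide [-0.2592  0.1441  0.0248] roll 16.41
```

apply_moves:
  commands:
    - {"grip":0,"slide":[-0.259,0.144,0.025],"roll":16.4}
    - {"grip":0,"slide":[-0.259,0.144,0.025],"roll":16.4}
    - {"grip":0,"slide":[-0.259,0.144,0.025],"roll":16.4}
    - {"grip":0,"slide":[-0.259,0.144,0.025],"roll":16.4}
    - {"grip":0,"slide":[-0.259,0.144,0.025],"roll":16.4}

```text
time_s: 12.18
tcp_pos: [0.4691, 0.2067, 0.1]
eef_rot: [-180.0, 0.0, -111.1]
contact_force: [1.6, -0.5, 0.2]
gripper_width: 0.0874
```

apply_moves:
  commands:
    - {"grip":0,"slide":[0,0,0],"roll":0}
    - {"grip":0,"slide":[0,0,0],"roll":0}
    - {"grip":0,"slide":[0,0,0],"roll":0}

```text
time_s: 12.55
tcp_pos: [0.4706, 0.2035, 0.1]
eef_rot: [-180.0, -0.0, -111.2]
contact_force: [-0.1, -0.1, 0.1]
gripper_width: 0.0877
```

Run:
```python
from h import *
plan(.45,.161,.06,-111.1)
c,im,d=wcap('w10')
plan(.45,.161,.06,-111.1)
```

```text
t 12.55 tcp [0.4706 0.2035 0.1   ] rot [-1.800e+02 -1.000e-02 -1.112e+02] w 0.0877 F [-0.1 -0.1  0.1] j [ 45.  10. -27.   0. -53. -67.]
slide [0.047  0.0038 0.04  ] roll -0.1
t 12.6 tcp [0.4707 0.2033 0.0999] rot [ 180.     -0.   -111.22] w 0.0876 F [ 0.6 -0.3 -0.3] j [ 45.  10. -27.   0. -53. -67.]
slide [0.0469 0.0039 0.0399] roll -0.12
```

View pics/w10.png

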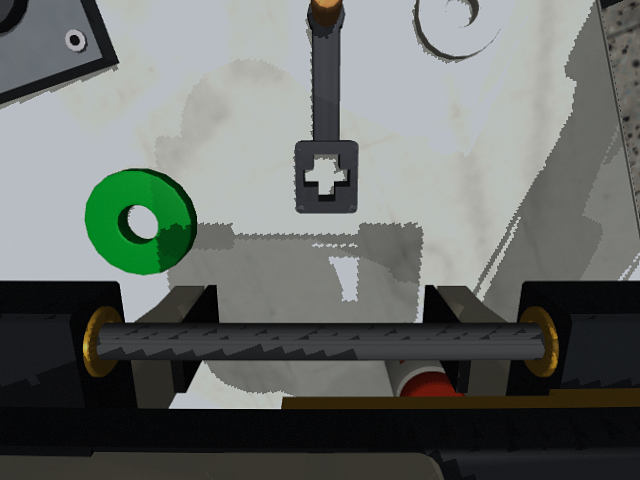

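Run:
```python
from h import *
c,im,d=wload('w10')
W=np.full(d.shape+(3,),np.nan); v,u=np.nonzero(d>0); W[v,u]=cloud(c,np.ones_like(d,bool),d)
m=(W[...,2]>.02)&(W[...,2]<.036)&(np.hypot(W[...,0]-.451,W[...,1]-.161)<.04)
cn,_=cv2.findContours(m.astype(np.uint8),cv2.RETR_EXTERNAL,cv2.CHAIN_APPROX_NONE); k=max(cn,key=len)
Q=onplane(c,k[:,0],.030)[:,:2].astype(np.float32); print('block',cv2.minAreaRect(Q),np.median(W[m][:,2]))
cn,h=cv2.findContours(m.astype(np.uint8),cv2.RETR_CCOMP,cv2.CHAIN_APPROX_NONE)
for k in cn:
    if len(k)>40:
        Q=onplane(c,k[:,0],.030)[:,:2].astype(np.float32); M=cv2.moments(Q); print(len(k),M['m00']*1e6,M['m10']/M['m00'],M['m01']/M['m00'],cv2.minAreaRect(Q))
m=(W[...,2]>.046)&(W[...,2]<.06)&(np.hypot(W[...,0]-.416,W[...,1]-.067)<.03); print('handle',m.sum(),W[m].mean(0), W[m].max(0))
m=(W[...,2]>.008)&(W[...,2]<.018)&(np.hypot(W[...,0]-.43,W[...,1]-.11)<.03); A=W[m]; q=A[:,:2]-A[:,:2].mean(0); w=np.linalg.svd(q,full_matrices=False)[2][0]; print('arm',m.sum(),A.mean(0),np.degrees(np.arctan2(-abs(w[1]),-abs(w[0]))))
```

```text
block ((0.4515891373157501, 0.16366472840309143), (0.045939426869153976, 0.04011499136686325), 68.79576873779297) 0.029883208027433533
255 1801.3005305288489 0.4515986325158779 0.16365467790727561 ((0.4515891373157501, 0.16366472840309143), (0.045939426869153976, 0.04011499136686325), 68.79576873779297)
175 561.0509256381846 0.45114065058389685 0.1621251493777447 ((0.45163461565971375, 0.16276004910469055), (0.02924913354218006, 0.029621634632349014), 69.84603881835938)
handle 333 [0.41805199 0.07572047 0.05011174] [0.42476815 0.07944575 0.05408926]
arm 2651 [0.43065429 0.108805   0.01181177] -110.73406860641533
```

Run:
```python
from h import *
plan(.4516,.1637,-.03,-111.2)
```

```text
t 12.6 tcp [0.4707 0.2033 0.0999] rot [ 180.     -0.   -111.22] w 0.0876 F [ 0.6 -0.3 -0.3] j [ 45.  10. -27.   0. -53. -67.]
slide [0.0438 0.0034 0.1299] roll -0.02
```

apply_moves:
  commands:
    - {"grip":0,"slide":[0.044,0.0035,0.02],"roll":0}
    - {"grip":0,"slide":[0.044,0.0035,0.06],"roll":0}
    - {"grip":0,"slide":[0.044,0.0035,0.1],"roll":0}
    - {"grip":0,"slide":[0.044,0.0035,0.125],"roll":0}
    - {"grip":0,"slide":[0.044,0.0035,0.129],"roll":0}

```text
time_s: 13.22
tcp_pos: [0.4505, 0.1627, -0.0305]
eef_rot: [179.9, -0.2, -111.2]
contact_force: [0.1, -0.3, -0.2]
gripper_width: 0.088
```

apply_moves:
  commands:
    - {"grip":0.2,"slide":[0,0,0],"roll":0}

```text
time_s: 13.35
tcp_pos: [0.4517, 0.1641, -0.0287]
eef_rot: [-180.0, 0.0, -111.2]
contact_force: [0.8, 0.6, 0.3]
gripper_width: 0.0823
```

Run:
```python
from h import *
plan(.4516,.1637,-.03,-111.2)
```

```text
t 13.35 tcp [ 0.4517  0.1641 -0.0287] rot [-179.99    0.   -111.19] w 0.0823 F [0.8 0.6 0.3] j [ 44.  18. -39.   0. -33. -65.]
slide [ 0.0005 -0.0001  0.0013] roll 0.01
```

apply_moves:
  commands:
    - {"grip":0.4,"slide":[0.0,0,0.0],"roll":0}
    - {"grip":0.7,"slide":[0.0,0,0.0],"roll":0}
    - {"grip":0.7,"slide":[0.0,0,0.0],"roll":0}
    - {"grip":0.7,"slide":[0.0,0,0.0],"roll":0}
    - {"grip":0.7,"slide":[0.0,0,0.0],"roll":0}
  grip_force: 45

```text
time_s: 13.98
tcp_pos: [0.4513, 0.1646, -0.0289]
eef_rot: [-180.0, 0.0, -111.1]
contact_force: [-1.0, 0.1, 3.4]
gripper_width: 0.0398
```

apply_moves:
  commands:
    - {"grip":0.7,"slide":[0.0,0,0.0],"roll":0}

```text
time_s: 14.1
tcp_pos: [0.4512, 0.1646, -0.0289]
eef_rot: [-180.0, 0.0, -111.1]
contact_force: [-1.1, 0.6, 4.3]
gripper_width: 0.0397
```

apply_moves:
  commands:
    - {"grip":0.7,"slide":[0.0,0,-0.02],"roll":0}
    - {"grip":0.7,"slide":[0.0,0,-0.07],"roll":0}
    - {"grip":0.7,"slide":[0.0,0,-0.11],"roll":0}
    - {"grip":0.7,"slide":[0.0,0,-0.11],"roll":0}
    - {"grip":0.7,"slide":[0.0,0,-0.11],"roll":0}

```text
time_s: 14.72
tcp_pos: [0.4504, 0.164, 0.0802]
eef_rot: [179.9, -0.0, -111.2]
contact_force: [-1.0, 0.3, -1.9]
gripper_width: 0.0397
```

Run:
```python
from h import *
plan(.593,-.1493,.08,-89)
c,im,d=wcap('w11')
plan(.593,-.1493,.08,-89)
s=get_state(); R=Ro.from_euler('xyz',s['eef_rot'],degrees=True).as_matrix()
T=np.full(d.shape+(3,),np.nan); v,u=np.nonzero(d>0); T[v,u]=(cloud(c,np.ones_like(d,bool),d)-s['tcp_pos'])@R
for p in [(250,300),(280,305),(300,300),(300,320),(290,350),(150,320),(200,320),(100,320),(60,320)]: print(p,T[p].round(4))
np.save('T11',T)
```

```text
t 14.72 tcp [0.4504 0.164  0.0802] rot [ 1.7995e+02 -3.0000e-02 -1.1117e+02] w 0.0397 F [-1.   0.3 -1.9] j [ 44.   9. -32.  -0. -49. -65.]
slide [ 2.407e-01 -2.461e-01  1.000e-04] roll -22.17
t 14.78 tcp [0.4502 0.1638 0.0797] rot [ 1.7992e+02 -1.0000e-01 -1.1117e+02] w 0.0395 F [-0.3 -0.5 -2.2] j [ 44.   9. -32.  -0. -49. -65.]
slide [ 2.404e-01 -2.462e-01 -2.000e-04] roll -22.17
(250, 300) [ 0.0287 -0.0085 -0.0419]
(280, 305) [ 0.0231 -0.006  -0.0594]
(300, 300) [ 0.0154 -0.0079 -0.0589]
(300, 320) [ 0.0158 -0.0008 -0.0598]
(290, 350) [ 0.0194  0.0097 -0.0593]
(150, 320) [ 0.0662 -0.0008 -0.0406]
(200, 320) [ 0.048  -0.0008 -0.0411]
(100, 320) [ 0.0834 -0.0008 -0.0414]
(60, 320) [ 0.0914 -0.0008 -0.0735]
```

View pics/w11.png

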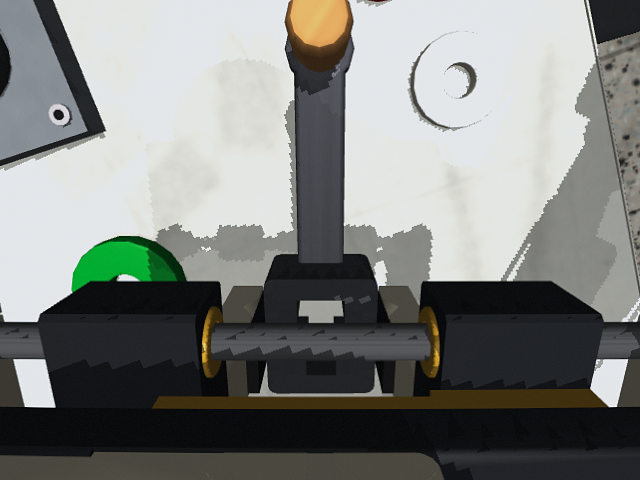

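Run:
```python
from h import *
T=np.load('T11.npy'); c,im,d=wload('w11')
s=get_state(); R=Ro.from_euler('xyz',s['eef_rot'],degrees=True).as_matrix()
def tp(uv,zt):  # pixels to tool plane (tool z down approx)
    return (onplane(c,uv,s['tcp_pos'][2]-zt)-s['tcp_pos'])@R
b=(abs(T[...,2]+.0595)<.004)&(abs(T[...,0])<.035)&(abs(T[...,1])<.022)
print('front edge x', [ (round(float(y),3),round(float(np.nanmax(T[...,0][b&(abs(T[...,1]-y)<.002)])),4)) for y in np.linspace(-.016,.016,9)])
print('hole front edge', [ (round(float(y),3),round(float(np.nanmin(T[...,0][b&(abs(T[...,1]-y)<.001)&(T[...,0]>.008)])),4)) for y in (-.005,-.003,0,.003,.005)])
q=b&(T[...,0]>.008)&(T[...,0]<.020)
for r in range(285,320,5):
    a=T[r][b[r]]; print(r,a[:,0].mean().round(4),'y range',a[:,1].min().round(4),a[:,1].max().round(4), 'hole', [x.round(4) for x in (a[:,1][a[:,1]<0].max(), a[:,1][a[:,1]>0].min())])
a=(abs(T[...,2]+.041)<.004)&(T[...,0]>.035)&(T[...,0]<.08)&(abs(T[...,1])<.02); A=T[a]
k=[]
for x in np.linspace(.036,.078,12):
    w=A[abs(A[:,0]-x)<.002][:,1]; k.append((x,(w.min()+w.max())/2))
k=np.array(k); f=np.polyfit(k[:,0],k[:,1],1); print('arm line y=',f, 'angle',np.degrees(np.arctan(f[0])))
```

```text
front edge x [(-0.016, 0.0239), (-0.012, 0.0241), (-0.008, 0.0239), (-0.004, 0.024), (0.0, 0.0239), (0.004, 0.024), (0.008, 0.024), (0.012, 0.0239), (0.016, 0.0239)]
hole front edge [(-0.005, 0.0153), (-0.003, 0.0153), (0.0, 0.0154), (0.003, 0.0152), (0.005, 0.0152)]
285 0.0213 y range -0.0203 0.019 hole [np.float64(-0.0001), np.float64(0.0002)]
290 0.0193 y range -0.0205 0.0191 hole [np.float64(-0.0001), np.float64(0.0002)]
295 0.0175 y range -0.0204 0.0192 hole [np.float64(-0.0001), np.float64(0.0002)]
300 0.0156 y range -0.0204 0.0194 hole [np.float64(-0.0001), np.float64(0.0002)]
305 0.0137 y range -0.0207 0.0193 hole [np.float64(-0.0091), np.float64(0.008)]
310 0.0116 y range -0.0218 0.0217 hole [np.float64(-0.0092), np.float64(0.0079)]
315 0.0099 y range -0.022 0.0219 hole [np.float64(-0.0092), np.float64(0.0078)]
arm line y= [-0.00320328 -0.00068911] angle -0.1835340225757664
```

Run:
```python
from h import *
plan(.5924,-.1487,.08,-89)
```

```text
t 14.78 tcp [0.4502 0.1638 0.0797] rot [ 1.7992e+02 -1.0000e-01 -1.1117e+02] w 0.0395 F [-0.3 -0.5 -2.2] j [ 44.   9. -32.  -0. -49. -65.]
slide [ 2.400e-01 -2.455e-01 -2.000e-04] roll -22.17
```

apply_moves:
  commands:
    - {"grip":0.7,"slide":[0.24,-0.2455,0],"roll":-22.1}
    - {"grip":0.7,"slide":[0.24,-0.2455,0],"roll":-22.1}
    - {"grip":0.7,"slide":[0.24,-0.2455,0],"roll":-22.1}
    - {"grip":0.7,"slide":[0.24,-0.2455,0],"roll":-22.1}
    - {"grip":0.7,"slide":[0.24,-0.2455,0],"roll":-22.1}

```text
time_s: 15.4
tcp_pos: [0.5727, -0.1047, 0.0789]
eef_rot: [179.8, -0.0, -89.0]
contact_force: [1.7, 0.5, -2.3]
gripper_width: 0.0398
```

apply_moves:
  commands:
    - {"grip":0.7,"slide":[0.03,-0.03,0],"roll":-0.1}
    - {"grip":0.7,"slide":[0.03,-0.03,0],"roll":-0.1}
    - {"grip":0.7,"slide":[0.03,-0.03,0],"roll":-0.1}

```text
time_s: 15.78
tcp_pos: [0.6021, -0.1323, 0.0787]
eef_rot: [179.8, 0.0, -89.0]
contact_force: [-0.7, 0.4, -1.6]
gripper_width: 0.0399
```

Run:
```python
from h import *
plan(.5924,-.1487,.08,-89)
```

```text
t 15.78 tcp [ 0.6021 -0.1323  0.0787] rot [ 1.7977e+02  1.0000e-02 -8.9000e+01] w 0.0399 F [-0.7  0.4 -1.6] j [  6.  21. -15.  -0. -54.  -5.]
slide [ 0.0162  0.01   -0.0012] roll -0.0
```

apply_moves:
  commands:
    - {"grip":0.7,"slide":[0.0155,0.01,0],"roll":0}
    - {"grip":0.7,"slide":[0.0155,0.01,0],"roll":0}
    - {"grip":0.7,"slide":[0.0155,0.01,0],"roll":0}
    - {"grip":0.7,"slide":[0.0155,0.01,0.0],"roll":0}

```text
time_s: 16.27
tcp_pos: [0.594, -0.1475, 0.0812]
eef_rot: [-180.0, 0.0, -88.9]
contact_force: [0.6, 0.1, -1.7]
gripper_width: 0.0398
```

Run:
```python
from h import *
plan(.5924,-.1487,.06,-89)
c,im,d=wcap('w12')
plan(.5924,-.1487,.06,-89)
```

```text
t 16.27 tcp [ 0.594  -0.1475  0.0812] rot [-179.98    0.    -88.91] w 0.0398 F [ 0.6  0.1 -1.7] j [  4.  20. -16.  -0. -54.  -3.]
slide [0.0011 0.0016 0.0212] roll 0.09
t 16.32 tcp [ 0.5941 -0.1475  0.0812] rot [-179.97    0.    -88.92] w 0.0396 F [ 0.9 -0.3 -1.8] j [  4.  20. -16.  -0. -54.  -3.]
slide [0.0011 0.0017 0.0212] roll 0.08
```

View pics/w12.png

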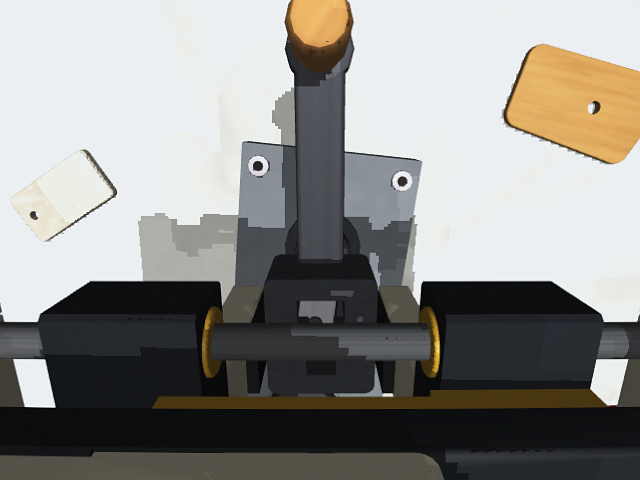

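apply_moves:
  commands:
    - {"grip":0.7,"slide":[0.001,0.0016,0.01],"roll":0.1}
    - {"grip":0.7,"slide":[0.001,0.0016,0.026],"roll":0.1}
    - {"grip":0.7,"slide":[0.001,0.0016,0.029],"roll":0.1}
    - {"grip":0.7,"slide":[0.001,0.0016,0.029],"roll":0.1}

```text
time_s: 16.82
tcp_pos: [0.592, -0.149, 0.0512]
eef_rot: [179.9, -0.0, -89.0]
contact_force: [-0.2, 0.3, -1.8]
gripper_width: 0.0399
```

Run:
```python
from h import *
plan(.5924,-.1487,.0,-89)
c,im,d=wcap('w13'); save(cv2.resize(im[240:410,220:420],None,fx=4,fy=3.5,interpolation=cv2.INTER_NEAREST),'w13z')
plan(.5924,-.1487,.0,-89)
s=get_state(); R=Ro.from_euler('xyz',s['eef_rot'],degrees=True).as_matrix()
T=np.full(d.shape+(3,),np.nan); v,u=np.nonzero(d>0); T[v,u]=(cloud(c,np.ones_like(d,bool),d)-s['tcp_pos'])@R
q=T[(abs(T[...,0]-.01)<.012)&(abs(T[...,1])<.009)&(T[...,2]>-.05)&(T[...,2]<0)]; print(len(q),np.percentile(q,[1,50,99],axis=0).round(4))
for r in range(298,322,3): print(r,[ (round(float(T[r,x,1])*1e3,1),round(float(T[r,x,2])*1e3,1)) for x in range(296,346,4)])
```

```text
t 16.82 tcp [ 0.592  -0.149   0.0512] rot [ 1.7993e+02 -1.0000e-02 -8.9040e+01] w 0.0399 F [-0.2  0.3 -1.8] j [  4.  22. -18.   0. -50.  -3.]
slide [-0.0003 -0.0004  0.0512] roll -0.04
t 16.88 tcp [ 0.5924 -0.149   0.0517] rot [ 1.7998e+02 -1.0000e-02 -8.9040e+01] w 0.0397 F [ 0.4 -0.3 -2. ] j [  4.  22. -18.   0. -50.  -3.]
slide [-0.0003  0.      0.0517] roll -0.04
246 [[-0.0019 -0.0088 -0.0496]
 [-0.0003 -0.0003 -0.0243]
 [ 0.011   0.0089 -0.0228]]
298 [(-8.3, -58.6), (-6.9, -58.7), (-5.5, -58.3), (-4.1, -58.1), (-2.7, -59.3), (-1.3, -58.4), (0.1, -58.0), (1.5, -57.5), (2.9, -59.5), (4.3, -58.1), (5.7, -58.8), (7.2, -57.8), (8.6, -57.5)]
301 [(-8.3, -58.5), (-8.7, -24.6), (-7.0, -24.4), (-5.2, -24.7), (-3.4, -24.8), (-1.7, -24.4), (0.1, -25.0), (1.9, -23.6), (3.7, -23.9), (5.5, -22.0), (7.2, -23.6), (9.0, -23.6), (8.7, -55.7)]
304 [(-8.3, -58.9), (-8.8, -23.7), (-7.0, -23.8), (-5.2, -25.4), (-3.5, -23.9), (-1.7, -24.3), (0.1, -24.1), (1.9, -24.0), (3.7, -24.0), (5.4, -24.9), (7.2, -24.1), (9.0, -24.8), (8.8, -54.3)]
307 [(-8.3, -59.0), (-8.8, -24.2), (-7.0, -23.8), (-5.3, -23.0), 
[... 186 characters left out ...]
.1), (-3.5, -22.9), (-1.7, -23.8), (0.1, -23.7), (1.9, -23.8), (3.7, -22.1), (6.7, 14.3), (9.6, 30.0), (11.8, 27.7), (8.8, -56.2)]
313 [(-8.4, -58.4), (-10.9, 13.7), (-8.7, 13.2), (-6.6, 14.8), (-3.5, -23.8), (-1.7, -23.4), (0.1, -24.1), (1.9, -24.4), (3.8, -20.7), (6.7, 13.1), (9.4, 25.5), (11.6, 23.6), (8.8, -56.2)]
316 [(-8.4, -59.5), (-11.0, 14.0), (-8.8, 14.7), (-6.5, 13.8), (-3.5, -23.3), (-1.7, -24.3), (0.1, -24.5), (1.9, -23.0), (3.8, -20.6), (6.7, 12.5), (9.3, 23.3), (11.5, 20.3), (8.8, -55.3)]
319 [(-8.4, -59.5), (-8.5, -31.6), (-6.8, -31.9), (-5.1, -30.0), (-3.5, -22.7), (-1.7, -25.1), (0.1, -23.5), (1.9, -22.4), (3.8, -19.3), (6.7, 13.7), (7.0, -31.1), (8.7, -32.1), (8.8, -56.3)]
```

View pics/w13z.png

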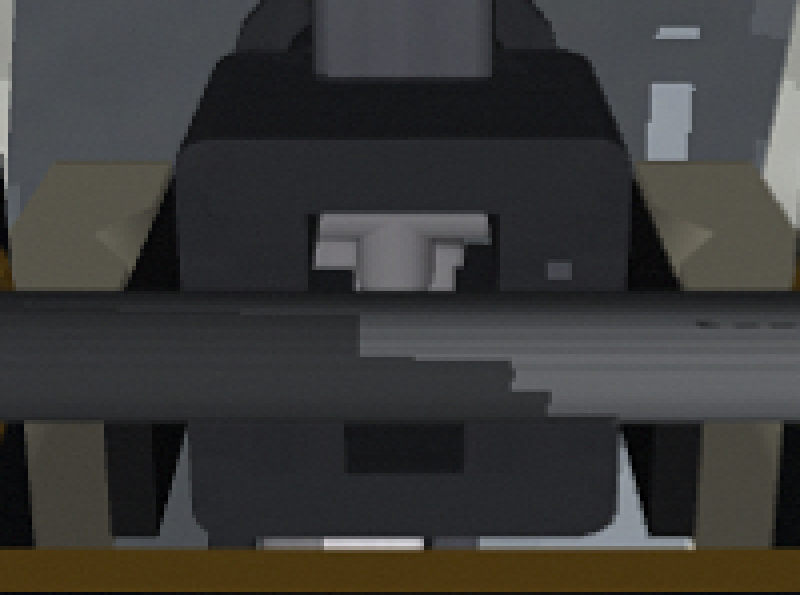

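Run:
```python
from h import *
c,im,d=wload('w13'); s=get_state(); R=Ro.from_euler('xyz',s['eef_rot'],degrees=True).as_matrix()
T=np.full(d.shape+(3,),np.nan); v,u=np.nonzero(d>0); T[v,u]=(cloud(c,np.ones_like(d,bool),d)-s['tcp_pos'])@R
for r in range(298,315): print(r,[(T[r,x]*1e3).round(1).tolist() for x in (302,306,318,334,338)])
```

```text
298 [[16.6, -6.2, -58.0], [16.2, -4.9, -57.0], [16.8, -0.6, -58.4], [16.8, 5.0, -58.4], [16.4, 6.5, -57.6]]
299 [[16.0, -6.3, -57.3], [16.3, -4.8, -58.2], [16.2, -0.6, -57.9], [16.1, 5.1, -57.7], [16.5, 6.4, -58.6]]
300 [[15.9, -6.2, -58.1], [16.0, -4.8, -58.3], [15.7, -0.6, -57.6], [15.7, 5.1, -57.5], [15.8, 6.5, -57.9]]
301 [[0.6, -7.9, -24.4], [0.8, -6.1, -24.8], [0.1, -0.8, -23.3], [0.8, 6.3, -24.7], [0.5, 8.1, -24.1]]
302 [[-0.3, -7.9, -23.3], [-0.3, -6.1, -23.3], [-0.1, -0.8, -23.8], [-0.0, 6.3, -24.0], [-0.0, 8.1, -24.1]]
303 [[-0.1, -7.9, -24.9], [-0.6, -6.1, -23.8], [-0.3, -0.8, -24.5], [nan, nan, nan], [-0.2, 8.1, -24.8]]
304 [[-1.2, -7.9, -23.5], [-0.8, -6.1, -24.4], [-0.7, -0.8, -24.7], [-1.0, 6.3, -23.9], [-1.2, 8.1, -23.6]]
305 [[-1.6, -7.9, -23.7], [-1.6, -6.1, -23.7], [-1.2, -0.8, -24.7], [-1.3, 6.3, -24.3], [-1.8, 8.2, -23.3]]
306 [[-2.5, -8.0, -22.9], [-2.7, -6.2, -22.4], [nan, nan, nan], [-2.2, 6.4, -23.5], [-2.2, 8.2, -23.5]]
307 [[-3.1, -8.0, -22.6], [-3.0, -6.2, -22.7], [-2.7, -0.8, -23.5], [-3.0, 6.4, -22.9], [-3.4, 8.2, -22.0]]
308 [[-20.4, -9.8, 13.7], [-21.2, -7.7, 15.4], [-2.5, -0.8, -24.9], [-21.9, 7.9, 16.9], [-27.9, 10.7, 29.9]]
309 [[-21.5, -9.8, 14.7], [-21.1, -7.6, 13.9], [-3.7, -0.8, -23.5], [-21.6, 7.8, 15.0], [-28.2, 10.7, 29.2]]
310 [[-21.5, -9.8, 13.5], [-21.5, -7.6, 13.5], [-4.1, -0.8, -23.5], [-22.2, 7.8, 15.0], [-28.2, 10.7, 27.7]]
311 [[-22.1, -9.8, 13.4], [-22.4, -7.6, 14.2], [-4.4, -0.8, -24.1], [-22.4, 7.8, 14.2], [-28.2, 10.6, 26.5]]
312 [[-23.1, -9.8, 14.4], [-22.5, -7.6, 13.1], [-4.9, -0.8, -23.9], [-23.2, 7.8, 14.6], [-28.1, 10.5, 24.9]]
313 [[-23.2, -9.8, 13.3], [-23.2, -7.6, 13.2], [-5.2, -0.8, -24.5], [-23.6, 7.8, 14.2], [-28.3, 10.5, 24.0]]
314 [[-23.4, -9.8, 12.4], [-23.9, -7.6, 13.4], [-5.9, -0.8, -23.8], [-24.3, 7.8, 14.4], [-27.6, 10.4, 21.2]]
```

apply_moves:
  commands:
    - {"grip":0.7,"slide":[0,0,0.005],"roll":0}
    - {"grip":0.7,"slide":[0,0,0.009],"roll":0}
    - {"grip":0.7,"slide":[0,0,0.013],"roll":0}

```text
time_s: 17.25
tcp_pos: [0.5923, -0.1489, 0.0387]
eef_rot: [-180.0, 0.0, -89.0]
contact_force: [-0.0, -0.7, -2.2]
gripper_width: 0.0399
```

Run:
```python
from h import *
plan(.5924,-.1487,.0125,-89)
```

```text
t 17.25 tcp [ 0.5923 -0.1489  0.0387] rot [-180.      0.    -89.04] w 0.0399 F [-0.  -0.7 -2.2] j [  4.  23. -19.  -0. -49.  -3.]
slide [-0.0002 -0.0001  0.0262] roll -0.04
```

apply_moves:
  commands:
    - {"grip":0.7,"slide":[0,0,0.006],"roll":0}
    - {"grip":0.7,"slide":[0,0,0.013],"roll":0}
    - {"grip":0.7,"slide":[0,0,0.02],"roll":0}
    - {"grip":0.7,"slide":[0,0,0.024],"roll":0}
    - {"grip":0.7,"slide":[0,0,0.025],"roll":0}

```text
time_s: 17.88
tcp_pos: [0.5922, -0.1489, 0.0135]
eef_rot: [180.0, -0.0, -89.0]
contact_force: [1.3, 0.7, -1.4]
gripper_width: 0.0399
```

Run:
```python
from h import *
plan(.5924,-.1487,.0125,-89)
```

```text
t 17.88 tcp [ 0.5922 -0.1489  0.0135] rot [179.97  -0.   -89.04] w 0.0399 F [ 1.3  0.7 -1.4] j [  4.  24. -20.   0. -46.  -3.]
slide [-0.0002 -0.0002  0.001 ] roll -0.04
```

apply_moves:
  commands:
    - {"grip":0.7,"slide":[0,0,0.001],"roll":0}
    - {"grip":0.7,"slide":[0,0,0.002],"roll":0}
    - {"grip":0.7,"slide":[0,0,0.002],"roll":0}

```text
time_s: 18.25
tcp_pos: [0.5924, -0.149, 0.0131]
eef_rot: [-180.0, -0.0, -89.0]
contact_force: [-3.9, 2.3, 6.9]
gripper_width: 0.0399
```

apply_moves:
  commands:
    - {"grip":0.7,"slide":[0,0,-0.0015],"roll":3}
    - {"grip":0.7,"slide":[0,-0.0001,-0.0015],"roll":10}
    - {"grip":0.7,"slide":[0,-0.0002,-0.0015],"roll":18}
    - {"grip":0.7,"slide":[0,-0.0004,-0.0015],"roll":26}
    - {"grip":0.7,"slide":[0,-0.0005,-0.0015],"roll":34}

```text
time_s: 18.88
tcp_pos: [0.5928, -0.1485, 0.0139]
eef_rot: [-180.0, 0.0, -123.3]
contact_force: [-2.2, 2.1, 1.5]
gripper_width: 0.0397
```

Run:
```python
from h import *
plan(.593,-.1487,.013,-163)
print(get_state()['moment'])
```

```text
t 18.88 tcp [ 0.5928 -0.1485  0.0139] rot [-1.8000e+02  2.0000e-02 -1.2328e+02] w 0.0397 F [-2.2  2.1  1.5] j [  4.  24. -20.  -0. -46. -37.]
slide [ 0.0001 -0.0003  0.0009] roll 39.72
[1.1987994  0.94177951 0.12569845]
```

apply_moves:
  commands:
    - {"grip":0.7,"slide":[0,0,0],"roll":8}
    - {"grip":0.7,"slide":[0,-0.0002,0],"roll":16}
    - {"grip":0.7,"slide":[0,-0.0003,0],"roll":24}
    - {"grip":0.7,"slide":[0,-0.0003,0],"roll":31}
    - {"grip":0.7,"slide":[0,-0.0003,0],"roll":35}

```text
time_s: 19.5
tcp_pos: [0.5927, -0.1483, 0.0138]
eef_rot: [180.0, -0.0, -158.2]
contact_force: [-3.0, 4.3, 2.4]
gripper_width: 0.04
```

Run:
```python
from h import *
plan(.5934,-.1486,.013,-163)
print(get_state()['moment'])
```

```text
t 19.5 tcp [ 0.5927 -0.1483  0.0138] rot [ 179.95   -0.   -158.2 ] w 0.04 F [-3.   4.3  2.4] j [  4.  24. -20.  -0. -46. -72.]
slide [-0.0006 -0.0006  0.0008] roll 4.8
[1.98232361 1.13672572 0.13699567]
```

Now I'll creep to the stop, watching the moment about z.

apply_moves:
  commands:
    - {"grip":0.7,"slide":[0,0,0],"roll":2}
    - {"grip":0.7,"slide":[0,0,0],"roll":3.5}
    - {"grip":0.7,"slide":[0,0,0],"roll":3.5}

```text
time_s: 19.88
tcp_pos: [0.5927, -0.1483, 0.0137]
eef_rot: [180.0, 0.0, -161.6]
contact_force: [-2.6, 3.9, 0.9]
gripper_width: 0.0398
```

Run:
```python
from h import *
plan(.5934,-.1486,.013,-163)
print(get_state()['moment'])
```

```text
t 19.88 tcp [ 0.5927 -0.1483  0.0137] rot [ 179.95    0.   -161.55] w 0.0398 F [-2.6  3.9  0.9] j [  4.  24. -20.  -0. -46. -76.]
slide [-0.0005 -0.0005  0.0007] roll 1.45
[1.78304758 0.87943695 0.11389422]
```

apply_moves:
  commands:
    - {"grip":0.7,"slide":[0,0,0],"roll":1.5}
    - {"grip":0.7,"slide":[0,0,0],"roll":2.5}
    - {"grip":0.7,"slide":[0,0,0],"roll":2.5}

```text
time_s: 20.25
tcp_pos: [0.5927, -0.1483, 0.0137]
eef_rot: [180.0, -0.0, -164.0]
contact_force: [-3.4, 4.8, 1.2]
gripper_width: 0.0399
```

Run:
```python
from h import *
plan(.5934,-.1486,.013,-163)
print(get_state()['moment'])
```

```text
t 20.25 tcp [ 0.5927 -0.1483  0.0137] rot [ 1.7995e+02 -1.0000e-02 -1.6405e+02] w 0.0399 F [-3.4  4.8  1.2] j [  4.  24. -20.  -0. -46. -78.]
slide [-0.0006 -0.0005  0.0007] roll -1.05
[1.79276194 0.90103955 0.08687595]
```

apply_moves:
  commands:
    - {"grip":0.7,"slide":[0,0,0],"roll":1.5}
    - {"grip":0.7,"slide":[0,0,0],"roll":2}
    - {"grip":0.7,"slide":[0,0,0],"roll":2}

```text
time_s: 20.62
tcp_pos: [0.5927, -0.1483, 0.0137]
eef_rot: [180.0, -0.0, -165.9]
contact_force: [-3.8, 5.4, 1.6]
gripper_width: 0.0399
```

Run:
```python
from h import *
plan(.5934,-.1486,.013,-163)
print(get_state()['moment'])
```

```text
t 20.62 tcp [ 0.5927 -0.1483  0.0137] rot [ 1.7997e+02 -3.0000e-02 -1.6593e+02] w 0.0399 F [-3.8  5.4  1.6] j [  4.  24. -20.  -0. -46. -80.]
slide [-0.0006 -0.0005  0.0007] roll -2.93
[1.90227626 1.0546458  0.99904354]
```

apply_moves:
  commands:
    - {"grip":0.7,"slide":[0,0,0.001],"roll":0}
    - {"grip":0.5,"slide":[0,0,0.001],"roll":0}
    - {"grip":0.2,"slide":[0,0,0.001],"roll":0}
    - {"grip":0,"slide":[0,0,0.0],"roll":0}
    - {"grip":0,"slide":[0,0,0],"roll":0}

```text
time_s: 21.25
tcp_pos: [0.5933, -0.1492, 0.0135]
eef_rot: [-180.0, 0.0, -166.1]
contact_force: [0.3, -0.7, 0.9]
gripper_width: 0.0682
```

apply_moves:
  commands:
    - {"grip":0,"slide":[0,0,-0.02],"roll":0}
    - {"grip":0,"slide":[0,0,-0.06],"roll":0}
    - {"grip":0,"slide":[0,0,-0.1],"roll":0}
    - {"grip":0,"slide":[-0.04,0,-0.12],"roll":0}
    - {"grip":0,"slide":[-0.06,0,-0.12],"roll":0}

```text
time_s: 21.88
tcp_pos: [0.6541, -0.1345, 0.136]
eef_rot: [-179.9, 0.3, -166.0]
contact_force: [-0.0, 0.9, -0.8]
gripper_width: 0.0874
```

apply_moves:
  commands:
    - {"grip":0,"slide":[0,0,0],"roll":0}
    - {"grip":0,"slide":[0,0,0],"roll":0}
    - {"grip":0,"slide":[0,0,0],"roll":0}

```text
time_s: 22.25
tcp_pos: [0.6506, -0.1348, 0.1332]
eef_rot: [180.0, -0.0, -166.1]
contact_force: [0.0, 0.4, -0.4]
gripper_width: 0.0877
```

Run:
```python
from h import *
plan(.5934,-.1486,.013,-163)
c,im,d=wcap('w14')
im,_=capture('scene'); save(im[150:350,150:480],'s14z'); save(cv2.resize(im[150:330,200:440],None,fx=3.2,fy=3.2,interpolation=cv2.INTER_CUBIC),'s14z')
W=np.full(d.shape+(3,),np.nan); v,u=np.nonzero(d>0); W[v,u]=cloud(c,np.ones_like(d,bool),d)
m=(W[...,2]>.066)&(W[...,2]<.08)&(np.hypot(W[...,0]-.593,W[...,1]+.149)<.04); print('block top',m.sum(),np.percentile(W[m][:,2],[10,50,90]))
cn,_=cv2.findContours(m.astype(np.uint8),cv2.RETR_EXTERNAL,cv2.CHAIN_APPROX_NONE); k=max(cn,key=len)
print(cv2.minAreaRect(onplane(c,k[:,0],.072)[:,:2].astype(np.float32)))
```

```text
t 22.25 tcp [ 0.6506 -0.1348  0.1332] rot [ 1.7999e+02 -4.0000e-02 -1.6605e+02] w 0.0877 F [ 0.   0.4 -0.4] j [  5.  22.  -5.  -0. -63. -81.]
slide [0.0588 0.0004 0.1203] roll -3.05
block top 4797 [0.07130211 0.07252209 0.07551062]
((0.5928705334663391, -0.14942309260368347), (0.04623646289110184, 0.04009263962507248), 17.209592819213867)
```

View pics/w14.png

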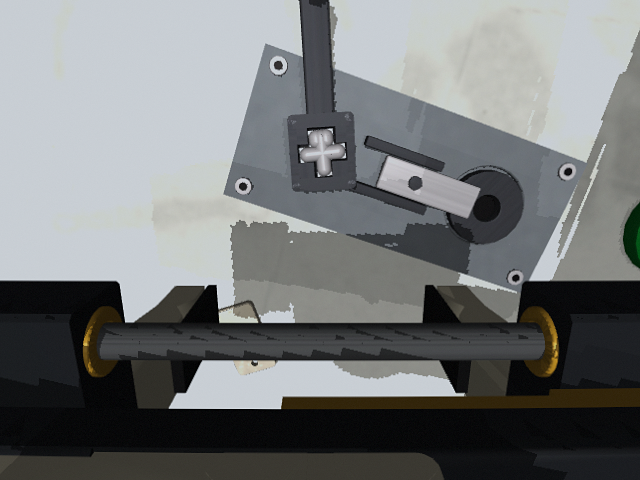

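View pics/s14z.png

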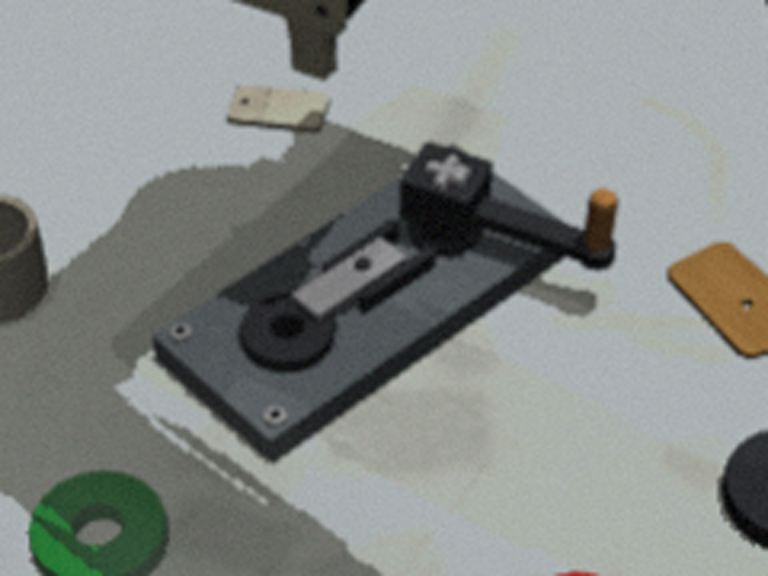

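Run:
```python
from h import *
from scipy.optimize import minimize
c,im,d=wload('w14')
save(cv2.resize(im[100:205,275:375],None,fx=6,fy=5.6,interpolation=cv2.INTER_NEAREST),'w14z')
def sd(p,X):
    x,y,a=p; ca,sa=np.cos(a),np.sin(a); dx,dy=X[:,0]-x,X[:,1]-y; u=ca*dx+sa*dy; w=-sa*dx+ca*dy
    box=lambda cx,hx,hy: np.maximum(np.abs(u-cx)-hx,np.abs(w)-hy)
    return np.minimum(np.minimum(box(0,.014,.0045),box(0,.0045,.014)),box(.007,.007,.0075))
g=np.linspace(-.017,.017,137); X=np.stack(np.meshgrid(.593+g,-.1494+g,indexing='ij'),-1).reshape(-1,2)
gray=im.astype(float).mean(2).astype(np.float32)
for zp in (.076,.0735):
    uv=proj(c,np.c_[X,np.full(len(X),zp)]).astype(np.float32)
    h=cv2.remap(gray,uv[:,0].reshape(1,-1),uv[:,1].reshape(1,-1),cv2.INTER_LINEAR)[0]
    occ=h>110
    res=[]
    for a in np.radians(np.arange(-172,-145,.5)):
        f=lambda p:(((1/(1+np.exp(np.clip(sd((p[0],p[1],a),X)/.0005,-40,40))))-occ)**2).mean()
        x0=np.array([.593,-.1494]); r=minimize(f,x0,method='Nelder-Mead',options=dict(initial_simplex=x0+np.array([[0,0],[.002,0],[0,.002]]),xatol=1e-5,fatol=1e-7)); res.append((r.fun,np.degrees(a),*r.x))
    print(zp,occ.mean(),sorted(res)[:4])
# tongue tip in head frame
W=np.full(d.shape+(3,),np.nan); v,u=np.nonzero(d>0); W[v,u]=cloud(c,np.ones_like(d,bool),d)
m=(im.min(2)>150); hd=np.array([.0825,.9966]); 
q=W[m&(W[...,2]>.026)&(W[...,2]<.045)&(np.hypot(W[...,0]-.6,W[...,1]+.06)<.05)]
y=(q[:,:2]-[.593,-.1494])@hd-.065; print('tongue y range (head)',np.percentile(y,[.5,99.5]),'z',np.median(q[:,2]))
c0,im0,d0=wload('w9'); W0=np.full(d.shape+(3,),np.nan); v,u=np.nonzero(d0>0); W0[v,u]=cloud(c0,np.ones_like(d0,bool),d0)
q0=W0[(W0[...,2]>.031)&(W0[...,2]<.042)&(np.hypot(W0[...,0]-.6,W0[...,1]+.07)<.05)]
q1=W[(W[...,2]>.031)&(W[...,2]<.042)&(np.hypot(W[...,0]-.6,W[...,1]+.06)<.06)]
for q in (q0,q1):
    x=(q[:,:2]-[.593,-.1494])@np.array([.9966,-.0825]); q=q[abs(x)<.011]; y=(q[:,:2]-[.593,-.1494])@hd-.065; print(len(q),np.percentile(y,[.5,99,99.8]),np.median(q[:,2]))
```

```text
0.076 0.3554797804891044 [(np.float64(0.05076333993662684), np.float64(-160.0), np.float64(0.5928647706258344), np.float64(-0.14948421863609693)), (np.float64(0.05079103739162854), np.float64(-159.5), np.float64(0.5928647916844347), np.float64(-0.14948258139732057)), (np.float64(0.05105983000503918), np.float64(-160.5), np.float64(0.5928706634044647), np.float64(-0.14948557951450347)), (np.float64(0.05116217067590408), np.float64(-159.0), np.float64(0.5928623341114725), np.float64(-0.1494858287421288))]
0.0735 0.3610741115669455 [(np.float64(0.04616164837242215), np.float64(-160.0), np.float64(0.5929703298195237), np.float64(-0.14944054898690085)), (np.float64(0.04618015759117537), np.float64(-159.5), np.float64(0.5929702942692747), np.float64(-0.14944084617421907)), (np.float64(0.04649162216996094), np.float64(-160.5), np.float64(0.5929702568664507), np.float64(-0.14943990137524674)), (np.float64(0.046549111578645753), np.float64(-159.0), np.float64(0.5929691016637663), np.float64(-0.149443529487506))]
tongue y range (head) [-0.01991232  0.04961945] z 0.038011062026847606
2788 [-0.03463439  0.02723963  0.02759725] 0.03805415619964748
3114 [-0.02065562  0.04965324  0.05059316] 0.03803472948511094
```

View pics/w14z.png

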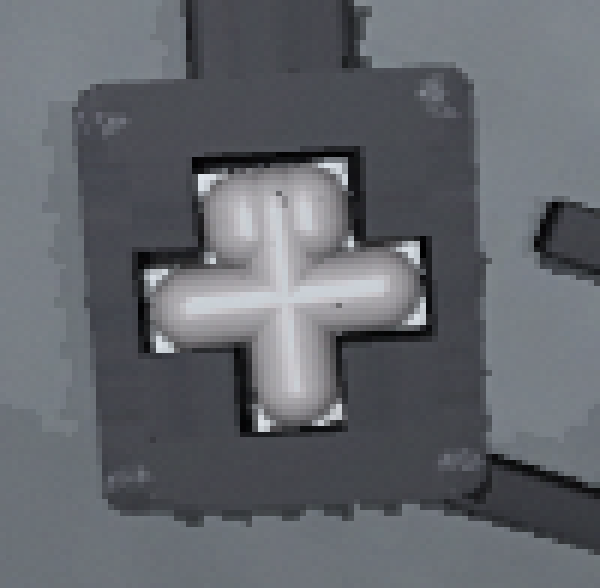

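Run:
```python
from h import *
c,im,d=wload('w14'); W=np.full(d.shape+(3,),np.nan); v,u=np.nonzero(d>0); W[v,u]=cloud(c,np.ones_like(d,bool),d)
for p in [(180,485),(235,485),(205,512),(225,460)]: print(p,np.nanmedian(W[p[0]-2:p[0]+3,p[1]-2:p[1]+3].reshape(-1,3),axis=0).round(4))
print(get_state()['time_s']); print(close_job())
```

```text
(180, 485) [ 0.5853 -0.0285  0.0291]
(235, 485) [ 0.6246 -0.0144  0.0291]
(205, 512) [ 0.5979 -0.0026  0.0289]
(225, 460) [ 0.6218 -0.0352  0.0289]
22.35
the job is handed in; nothing more can be done
None
```

The die is changed and locked, and I handed the job in at 22.4 s. I laid the small dark ring in the pocket, fitted the lever by its block, swung it clockwise to the stop, then let go and backed clear.

**Last checks:**
- **Die:** its top reads 28.9–29.1 mm all round, against 29 mm expected, so it lies flat and fully home.
- **Lever:** the block's top is about 72.5 mm up, against 72 mm expected, so it sits on the shoulder to within measurement error.
- **Lock:** the shaft fit gives about -159.8° against a stop at about -159.4°. The tongue moved 22.6 mm, which puts the shaft at about 1.29 rad of 1.30, and its tip lies over the die. The moment about the vertical rose to 1.0 N m at the end of the swing.
- **Cup, rib and tile:** I never went near them. They look in place in the last pictures, but I did not measure them again.

**What went wrong or disagreed:**
- **Fingertips:** they are really about 34 mm higher than the reported TCP. My first two closes on the die therefore passed above it without touching. I confirmed the offset in the wrist camera's depth image and allowed for it from then on.
- **Gripper opening:** it read 54–55 mm while holding the 56 mm die.
- **Lever angle:** after release it stands about 3° beyond the shaft, which is within the stated play.

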